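# Load, lock and log the bottle shaker

### The job

Stand every fallen sample bottle upright in the shaker's tray. Then fit the T-handle fully down onto the shaker's square spindle and turn it clockwise as far as it goes to lock the tray, and stand the handle back on its own mat. After that, hold the scanner steady for two seconds with its window square to the barcode on the control box, over its middle and about 6 cm off, and lay it back flat on its rubber mat; leave the other things on the bench where they are.

Things in the scene. Friction and masses are not known exactly. Their poses are not given: they have to be found in the camera images.
- bottle1: square white sample bottle with a label and a round grey screw cap, fallen on its side on the bench. Body 50 x 50 mm and 80 mm tall, neck and cap 38 mm across, 110 mm tall in all, 0.2 kg (varies). Origin: centre of its underside; own z runs from underside to cap (lying: horizontal, origin 25 mm above the bench). May be absent.
- bottle2: square white sample bottle with a label and a round grey screw cap, fallen on its side on the bench. Body 50 x 50 mm and 80 mm tall, neck and cap 38 mm across, 110 mm tall in all, 0.2 kg (varies). Origin: centre of its underside; own z runs from underside to cap (lying: horizontal, origin 25 mm above the bench). May be absent.
- bottle3: square white sample bottle with a label and a round grey screw cap, fallen on its side on the bench. Body 50 x 50 mm and 80 mm tall, neck and cap 38 mm across, 110 mm tall in all, 0.2 kg (varies). Origin: centre of its underside; own z runs from underside to cap (lying: horizontal, origin 25 mm above the bench). May be absent.
- tray_floor (a point): centre of the floor of the shaker's open aluminium tray, 51 mm above the bench. Inside 112 mm (x) by 310 mm (y), rim 16 mm high and 6 mm thick: room for three bottles in a row along y, 112 mm apart. Axes: z up, x away from the robot, y towards the end away from the spindle. The white housing below is 150 (x) by 455 mm (y), 45 mm tall, fixed.
- spindle_seat (a point): centre of the top of the round steel collar (48 mm across, 100 mm above the bench) on a 50 mm square grey pillar at one end of the shaker, 228 mm along -y from the middle of the tray; the T-handle's underside rests here, around the spindle, when fully home. Does not turn.
- spindle_top (a point): top centre of the upright steel spindle, 26 mm above the collar: 16 mm square (the top 4 mm only 12 mm square). Turns with the spindle; its x and y axes are square to the spindle's flats.
- spindle (a joint): turn of the spindle, rad: grows clockwise seen from above, from 0 (unlocked stop) to 1.4 (locked stop); starts between 0 and 0.3. Friction 0.08 N m, no spring: it stays where it is left. It is locked above 1.2.
- handle: grey plastic T-handle standing on its hub on its mat. Hub 50 mm square, 34 mm tall; in its underside a square bore 18.4 mm wide, 30 mm deep, parallel to hub and bar. On top a grip bar 100 mm long (own x), 20 mm wide (own y), from 34 to 60 mm above the underside. Origin: centre of the underside (bore's mouth); z up. 0.22 kg. Fits the spindle in any of four turns.
- handle_mat: thin square black rubber mat 110 x 110 mm, stuck flat to the bench and level with it, under the T-handle; origin: centre of its underside.
- scanner: hand-held scanner lying flat on its rubber mat: grey grip bar 120 mm long (own x), 30 mm wide (own y), 32 mm tall, with a white head 50 x 56 x 38 mm at its +x end (from x = 58 to 108 mm). Origin: centre of the grip's underside; z up as it lies. The window is in the underside of the head, looking along -z. 0.2 kg.
- scan_window (a point): centre of the scanner's window, in the underside of its head, at x = +83 mm from the scanner's origin; it reads straight out along its own -z (axes as the scanner's).
- scanner_mid (a point): middle of the scanner's whole underside, at x = +24 mm from its origin.
- mat: thin black rubber mat 230 x 120 mm, stuck flat to the bench and level with it; origin: centre of its underside, x along its length.
- label: barcode label, paper 45 x 66 mm, on the sloping top of the white control box (130 x 130 mm, 90 mm tall at the back). Origin: its centre, 57 mm above the bench; z square off the label, up and towards the robot, 0.5 rad from vertical; y level. It is read with the window 30 to 100 mm off along z, within 15 mm of its middle and 0.3 rad of square.
- tip_box: blue pipette-tip box 80 x 110 x 50 mm, bystander at the left; origin: centre of underside.
- jar: amber glass jar, 64 mm across, 80 mm tall, bystander left of the shaker; origin: centre of underside.
- stopper: black rubber stopper, 52 mm across, 30 mm tall, bystander between handle and control box; origin: centre of underside.
Not all that is in view belongs to the job. What is shaped like the bottle2 but pink or turquoise is not meant. What is shaped like the bottle1 but red is not meant.

How it is judged:
On the way, in this order (a step that is already met when the one before it is completed fails the run):
1. every bottle stands upright in the tray, let go (x of bottle1 in the frame of tray_floor between -0.045 and 0.045 m and y of bottle1 in the frame of tray_floor between -0.14 and 0.14 m and z of each of bottle1, bottle2, bottle3 in the frame of tray_floor below 0.006 m and angle between each of bottle1, bottle2, bottle3's own z axis and vertical below 0.1 rad and linear speed of each of bottle1, bottle2, bottle3 below 0.02 m/s and contact force between the fingers and bottle1 below 0.1 N and x of bottle2 in the frame of tray_floor between -0.045 and 0.045 m and y of bottle2 in the frame of tray_floor between -0.14 and 0.14 m and contact force between the fingers and bottle2 below 0.1 N and x of bottle3 in the frame of tray_floor between -0.045 and 0.045 m and y of bottle3 in the frame of tray_floor between -0.14 and 0.14 m and contact force between the fingers and bottle3 below 0.1 N), for 0.3 s.
2. the T-handle is fully home on the spindle (distance between handle and spindle_seat below 0.005 m and angle between handle's own z axis and vertical below 0.06 rad), for 0.2 s.
3. the spindle is turned to the locked end with the handle on it (all of step 2 and value of joint spindle above 1.2 rad), for 0.2 s.
4. the T-handle stands back on its mat, let go, the spindle still locked (x of handle in the frame of handle_mat between -0.05 and 0.05 m and y of handle in the frame of handle_mat between -0.05 and 0.05 m and z of handle in the frame of handle_mat below 0.008 m and angle between handle's own z axis and vertical below 0.1 rad and linear speed of handle below 0.02 m/s and contact force between the fingers and handle below 0.1 N and value of joint spindle above 1.2 rad), for 0.2 s.
5. the scanner is held steady, square to the barcode (x of label in the frame of scan_window between -0.015 and 0.015 m and y of label in the frame of scan_window between -0.015 and 0.015 m and z of label in the frame of scan_window between -0.1 and -0.03 m and angle between the z axis of scan_window and the z axis of label, either way round below 0.3 rad and linear speed of scanner below 0.03 m/s), for 1 s.
At the end, for the whole second after the job is handed in: Bottles upright (0.1 rad) on the tray floor; spindle above 1.2 rad; handle upright on its mat, centre 5 mm inside the edges; scanner flat and still on its mat, its middle 5 mm inside the long edges, 15 mm inside the short ones; all let go (all of step 1 and all of step 4 and x of scanner_mid in the frame of mat between -0.1 and 0.1 m and y of scanner_mid in the frame of mat between -0.055 and 0.055 m and z of scanner_mid in the frame of mat below 0.01 m and angle between scanner's own z axis and vertical below 0.1 rad and linear speed of scanner below 0.02 m/s); the robot touches nothing.
It fails at once if one of the other things on the bench is moved more than 30 mm (distance of any of tip_box, jar, stopper from where it was at the start of the episode above 0.03 m).
Of bottle1, bottle2, bottle3 only 2 to 3 are there at a start; the rules pass over those that are not, and their reading is None.
At some moment in a run one of handle, scanner may be knocked a few centimetres aside while the robot is not near it.
It also fails if it takes over 210 s, if anything falls off the work surface, if the arm or the gripper's body presses on something with over 40 N, if the wrist force passes 120 N, or if a joint passes its speed limit or range.

### The arm

A 6-joint arm with a two-finger parallel gripper is mounted at the origin on the work surface. World frame = base frame: x ahead of the robot, y to its left, z up, the work surface at z = 0. Lengths are in m, angles in rad, forces in N, time in s.
With the tool pointing down it reaches from about 0.325 to 0.85 m from the base axis. Payload 4.4 kg.
Tool frame: the origin (TCP) lies on the front face of the gripper's body, between the roots of the fingers; the fingertips stand 97 mm ahead of it and the grasp point (between the pads) lies 78 mm ahead of it (env.nose_length is the z of the fingertips in the tool frame, in m); z points along the fingers, y is the line along which they close (so a half turn about z gives the same grasp; the last joint's range is limited). The gripper opens to 94 mm and grips with 3 to 60 N. Pads are 16 mm wide; open, the fingers measure 119 mm over their backs; the gripper's body (75 mm by 177 mm) begins 78 mm behind the grasp point.
Start: joints at [-1.373, 0.207, 1.542, -0, 1.393, -0.15], TCP at [0.197, -0.54, 0.303] pointing down, gripper open.
Joint ranges: [-2.73, 2.73], [-0.86, 2.22], [0.23, 2.46], [-1.11, 4.25], [0.08, 2.63], [-2.82, 2.82]. Speed limits (rad/s): [2.79, 2.79, 3.14, 3.14, 3.14, 3.14].

### API

Orientations are given as a unit quaternion [x, y, z, w].
In Python, from plant import env gives the robot as it stands.
- The arm moves only by the tool drive_tool, never from a script. Its argument "motion" is a list of rows, each an object of numbers: "x", "y", "z": the shift along the tool's x, y, z as a fraction of full scale; "rx", "ry", "rz": the turn, a rotation vector about the tool's x, y, z as a fraction of full scale; "gripper": the finger opening in mm, from 0 to 94. A call has 1 to 20 rows; each row shifts and turns the commanded pose from where the row before left it, along the tool's axes as they then stand; what a row does not reach is not made up. Full scale, the value 1, is 0.05 m for a shift and 8 degrees for a turn. A row lasts 1/10 s, in which the tool goes at most 50 mm and 8.59 degrees, less where a joint would pass 70% of its speed; a pose out of reach is approached as far as the arm can. A call with a number of a shift or a turn outside -1 to 1 is refused whole. A call with a gripper value outside its range is refused whole. The fingers move at their own pace and stop on an object; "grip_force" is the grip in N (left out, the last holds). Time passes only in rows, so rows that do not move let the fingers close. It gives the time, the measured TCP pose, the force, the opening and the grip force at its end, in the units of the state.
- env.get_state(): the state, without advancing time (a new reading comes with each control period).
- env.grab_frame(name): name is "scene" or "top" or "wrist"; returns a dict with "frame" (480x640x3 uint8, blue, green, red), "camera_matrix" (3x3 intrinsics, pixels), "pose" (4x4, takes a point from camera to world coordinates). Camera axes: x right, y down, z forward; pixel columns grow to the right and rows downward; lengths in m; the calibration is good to about 2 mm. A picture is of the moment at which its call begins. There is no depth.
- env.job_done(): hands the job in; it is judged then, once.
Trained networks look in the newest picture that a camera, given by its name, has taken for a name from the list of things; names that differ only in an ending like _2 or _b are one class to them, and where a whole thing is asked for, a point or a joint stands for the part that bears it (a point fixed in the world has none). Each returns a list of dicts, best first, with "p" (0 to 1); they miss things now and then, are a little off and sometimes report something else, mostly with a low value. They report only what shows in the picture. A call takes as long as a camera call. They do not tell look-alikes from the thing itself.
- env.look_for(label, camera): "xy" ([column, row] in pixels, amid what is visible of it).
- env.landmark_of(label, camera): "xy" ([column, row] in pixels: a listed point, or the origin of a listed thing).
The state is a dict: "time_s": time; "joints": joint angles; "qd": joint speeds; "joint_torque": joint torques, N m; "tool_pos": TCP position; "tcp_rot": TCP orientation; "wrist_force": force on the tool from outside, world axes, zero at the start; "moment": the same for the moment, N m; "width": finger opening in m; "grip_force": force on a finger pad.
Only numpy, scipy, OpenCV 4.12 (cv2) and the standard library are available. Lean on these libraries where they do the work, as an engineer would, in place of code of your own. Each camera call takes 0.05 s, during which the arm holds its last target. There are 200 camera calls.

## Working session

There is one attempt and no reset: what is moved stays moved. The work goes in short steps, Python scripts to look and compute and a tool call to move; the robot and the scene stay as the last step left them, time stands still between calls to the robot, and variables do not carry over. Pictures are saved under pics/ and viewed, at most 14 in all, crops included, and the job is handed in when it is done.

Besides the shell and the picture viewer there is one more tool, called after "Emit:" in YAML: its name, and indented under it one key for each argument. drive_tool: Moves the arm, as the interface text tells. Shift numbers are shares of 0.05 m and turn numbers shares of 8 degrees, none past 1 either way. Its arguments: {"type":"object","properties":{"motion":{"type":"array","items":{"type":"object","properties":{"x":{"type":"number"},"y":{"type":"number"},"z":{"type":"number"},"rx":{"type":"number"},"ry":{"type":"number"},"rz":{"type":"number"},"gripper":{"type":"number"}}}},"grip_force":{"type":"number"}},"required":["motion"]}

```bash
ls; mkdir -p pics; cat > h.py <<'E'
import numpy as np, cv2
from scipy.spatial.transform import Rotation as R
from plant import env
def grab(c,fn=None):
    f=env.grab_frame(c)
    if fn: cv2.imwrite('pics/'+fn,f['frame'])
    return f
def ray(f,uv):
    K=np.array(f['camera_matrix']);T=np.array(f['pose'])
    d=T[:3,:3]@np.linalg.solve(K,[uv[0],uv[1],1.]);return T[:3,3],d/np.linalg.norm(d)
def atz(f,uv,z):
    o,d=ray(f,uv);return o+d*(z-o[2])/d[2]
def tri(rays):
    A=sum(np.eye(3)-np.outer(d,d) for o,d in rays);b=sum((np.eye(3)-np.outer(d,d))@o for o,d in rays)
    return np.linalg.solve(A,b)
def proj(f,p):
    T=np.linalg.inv(np.array(f['pose']));q=np.array(f['camera_matrix'])@(T[:3,:3]@np.array(p)+T[:3,3]);return q[:2]/q[2]
E
python3 - <<'E'
from h import *
np.set_printoptions(precision=3,suppress=True)
F={c:grab(c,c+'0.png') for c in('scene','top')}
for c in F: print(c,F[c]['pose'][:3])
for n in ['bottle1','tray_floor','spindle_seat','spindle_top','handle','handle_mat','scanner','scan_window','scanner_mid','mat','label','tip_box','jar','stopper']:
    for c in F:
        print(n,c,[(np.round(d['xy']).tolist(),round(d['p'],2)) for d in env.landmark_of(n,c)])
print(env.get_state())
E
```

```text
pics
scene [[ 0.847  0.306 -0.436  0.996]
 [ 0.532 -0.479  0.698 -0.832]
 [ 0.004 -0.823 -0.569  0.815]]
top [[-0.012 -0.995  0.099  0.277]
 [-1.     0.011 -0.004  0.062]
 [ 0.003 -0.099 -0.995  1.599]]
bottle1 scene [([263.0, 321.0], 0.94), ([224.0, 297.0], 0.88), ([317.0, 198.0], 0.78), ([338.0, 243.0], 0.76), ([301.0, 282.0], 0.68), ([327.0, 209.0], 0.57)]
bottle1 top [([396.0, 288.0], 0.96), ([213.0, 318.0], 0.89), ([230.0, 294.0], 0.83), ([281.0, 245.0], 0.75), ([406.0, 237.0], 0.73), ([341.0, 243.0], 0.66)]
tray_floor scene [([384.0, 288.0], 0.7), ([414.0, 227.0], 0.34)]
tray_floor top [([324.0, 174.0], 0.86)]
spindle_seat scene [([340.0, 332.0], 0.75), ([374.0, 201.0], 0.66)]
spindle_seat top [([399.0, 168.0], 0.92), ([324.0, 172.0], 0.53)]
spindle_top scene [([342.0, 322.0], 0.73)]
spindle_top top [([404.0, 160.0], 0.71), ([203.0, 224.0], 0.61)]
handle scene [([210.0, 374.0], 0.72)]
handle top [([456.0, 249.0], 0.66), ([204.0, 219.0], 0.44)]
handle_mat scene [([205.0, 379.0], 0.8)]
handle_mat top []
scanner scene [([388.0, 222.0], 0.78)]
scanner top [([201.0, 228.0], 0.73)]
s
[... 454 characters left out ...]
jar scene [([444.0, 248.0], 0.73), ([208.0, 375.0], 0.4)]
jar top [([220.0, 167.0], 0.77), ([398.0, 169.0], 0.56)]
stopper scene [([278.0, 363.0], 0.81), ([340.0, 326.0], 0.68), ([396.0, 222.0], 0.57)]
stopper top [([424.0, 209.0], 0.57)]
{'time_s': 1.5, 'joints': array([-1.373,  0.207,  1.541, -0.   ,  1.393, -0.151]), 'qd': array([-0.001, -0.001,  0.   ,  0.   ,  0.   , -0.002]), 'joint_torque': array([ -0.   , -37.088, -28.175,   0.07 ,   0.028,  -0.   ]), 'tool_pos': array([ 0.196, -0.54 ,  0.303]), 'tcp_rot': array([ 0.985,  0.174, -0.   ,  0.   ]), 'wrist_force': array([-0.169, -0.236, -0.394]), 'moment': array([-0.037,  0.02 , -0.017]), 'grip_force': 0.0, 'width': 0.09431075346518213}
```

View pics/scene0.png

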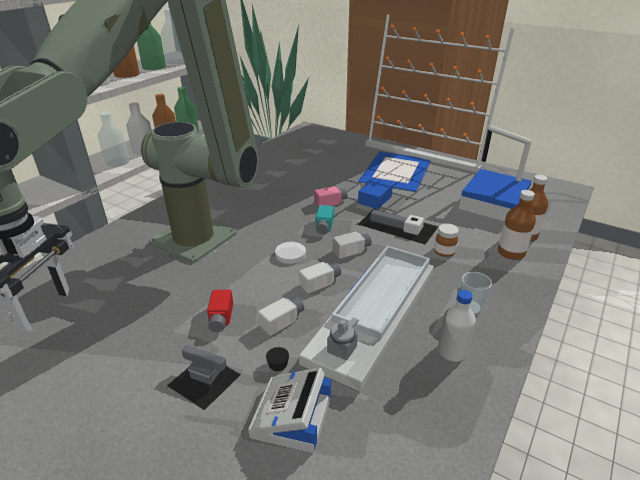

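View pics/top0.png

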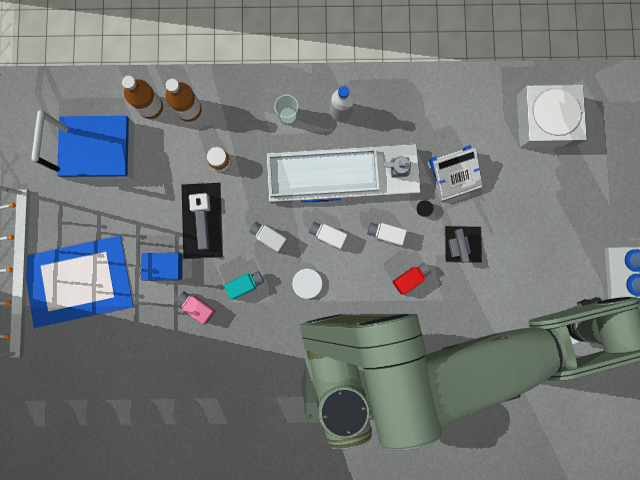

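The scene shows three white bottles with grey caps, at top-view pixels (268,236), (328,235) and (388,232). Red (408,280), turquoise (240,286) and pink (197,308) are look-alikes. The three white ones fit the description, so I'll confirm them in a crop.

```bash
python3 - <<'E'
from h import *
np.set_printoptions(precision=3,suppress=True)
F={c:grab(c) for c in('scene','top')}
cv2.imwrite('pics/crop1.png',cv2.resize(F['top']['frame'][130:330,170:490],None,fx=2.5,fy=2.5,interpolation=cv2.INTER_CUBIC))
t,s=F['top'],F['scene']
def T(n,a,b): print(n,tri([ray(t,a),ray(s,b)]))
T('tray',(324,174),(384,288));T('seat',(399,168),(340,332));T('sptop',(404,160),(342,322));T('handle',(456,249),(210,374))
T('scmid',(203,225),(394,225));T('win',(201,203),(409,229));T('label',(459,176),(283,396));T('jar',(220,167),(444,248))
for n in ['bottle1']:
  for c in F: print(c,[(np.round(d['xy']).tolist(),round(d['p'],2)) for d in env.look_for(n,c)])
print('stopper',atz(t,(425,208),.03),'hmat',atz(t,(463,244),0),'mat',atz(t,(202,221),0))
for p in [(268,236),(328,235),(388,232)]: print(atz(t,p,.025))
for ti in (0.05,):
  hsv=cv2.cvtColor(t['frame'],cv2.COLOR_BGR2HSV)
  m=((hsv[...,2]>185)&(hsv[...,1]<30)).astype('uint8')
  n,l,st,c=cv2.connectedComponentsWithStats(m)
  for i in range(1,n):
    if 100<st[i,4]<1500 and 215<c[i][1]<260 and 240<c[i][0]<420:
      r=cv2.minAreaRect(np.argwhere(l==i)[:,::-1].astype(np.float32)); print(st[i],c[i],r)
E
```

```text
tray [0.629 0.036 0.052]
seat [ 0.634 -0.185  0.086]
sptop [ 0.645 -0.194  0.128]
handle [ 0.405 -0.366 -0.013]
scmid [ 0.487  0.408 -0.004]
win [0.547 0.409 0.002]
label [ 0.615 -0.367  0.057]
jar [0.67  0.358 0.001]
scene [([315.0, 275.0], 0.95), ([350.0, 240.0], 0.9), ([326.0, 218.0], 0.78), ([217.0, 310.0], 0.69), ([280.0, 312.0], 0.64), ([332.0, 196.0], 0.6)]
top [([389.0, 232.0], 0.89), ([198.0, 309.0], 0.85), ([266.0, 236.0], 0.79), ([412.0, 277.0], 0.67), ([328.0, 233.0], 0.63), ([243.0, 286.0], 0.6)]
stopper [ 0.524 -0.269  0.03 ] hmat [ 0.416 -0.387  0.   ] mat [0.496 0.408 0.   ]
[0.445 0.204 0.025]
[0.446 0.024 0.025]
[ 0.453 -0.156  0.025]
[376 223  30  22 416] [390.947 233.464] ((390.4056701660156, 233.3302001953125), (27.884191513061523, 15.52174186706543), 15.945395469665527)
[316 224  31  24 419] [331.086 235.437] ((330.6341247558594, 235.2926788330078), (27.657840728759766, 15.644838333129883), 24.775142669677734)
[256 226  29  25 384] [270.109 237.802] ((269.567626953125, 237.67941284179688), (26.843774795532227, 15.262602806091309), 32.47119140625)
```

View pics/crop1.png

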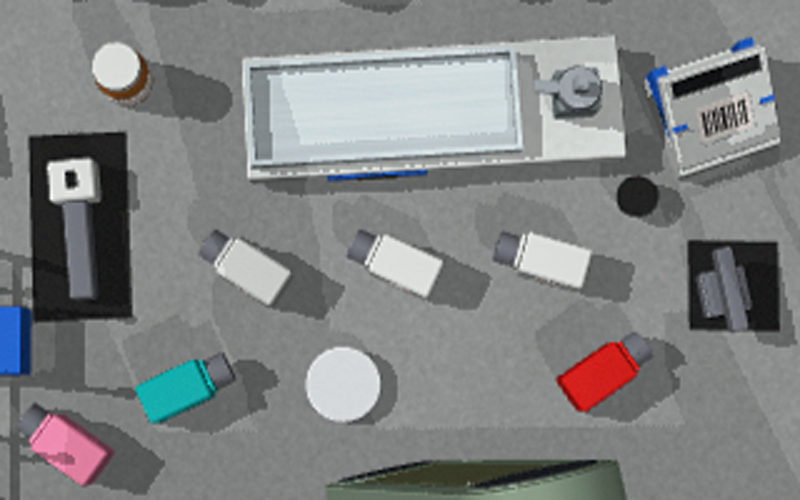

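The crop confirms the three white bottles with grey caps, at crop pixels (253,270), (403,262) and (553,260). Their caps point left and slightly up. The tray outline runs (245,60)-(517,50)-(523,150)-(250,165).

```bash
cat >> h.py <<'E'
TH=np.radians(40)
def pose(g,d,y,back=0.078):
    d=np.array(d,float);d/=np.linalg.norm(d);y=np.array(y,float);y-=d*(y@d);y/=np.linalg.norm(y)
    T=np.eye(4);T[:3,:3]=np.c_[np.cross(y,d),y,d];T[:3,3]=np.array(g)-back*d;return T
def cur():
    s=env.get_state();T=np.eye(4);T[:3,:3]=R.from_quat(s['tcp_rot']).as_matrix();T[:3,3]=s['tool_pos'];return T
def rows(A,B,vt=45,vr=7.5,n=0,dec=2):
    D=np.linalg.inv(A)@B;rv=R.from_matrix(D[:3,:3]).as_rotvec()
    n=max(n,int(np.ceil(np.linalg.norm(D[:3,3])*1000/vt)),int(np.ceil(np.degrees(np.linalg.norm(rv))/vr)),1)
    r=rv/n;S=sum(R.from_rotvec(r*k).as_matrix() for k in range(n));p=np.linalg.solve(S,D[:3,3])
    v=np.r_[p/0.05,np.degrees(r)/8]
    print(n,'x',' '.join(f'{k}:{x:.3f}' for k,x in zip(['x','y','z','rx','ry','rz'],v) if abs(x)>=.0015))
    # pose after rounding
    v=np.round(v,3);E=np.eye(4);E[:3,:3]=R.from_rotvec(np.radians(v[3:]*8)).as_matrix();E[:3,3]=v[:3]*.05
    return A@np.linalg.matrix_power(E,n)
def lying(c,al,up=0.):  # al deg: cap dir (sin,cos)
    al=np.radians(al);a=np.array([np.sin(al),np.cos(al),0]);d=-np.array([0,0,1])*np.cos(TH)-a*np.sin(TH)
    return pose(np.array(c),d,np.cross(a,[0,0,1])),d
def standing(c,yaw):
    h=np.array([np.cos(yaw),np.sin(yaw),0]);d=h*np.cos(TH)-np.array([0,0,1])*np.sin(TH)
    return pose(np.array(c),d,np.cross(h,[0,0,1])),d
E
python3 - <<'E'
from h import *
np.set_printoptions(precision=3,suppress=True)
t=grab('top');s=grab('scene')
c=[atz(t,p,.067)[:2] for p in [(268,154),(376.8,150),(379.2,190),(270,196)]];print(c,np.mean(c,0))
for p in [(390.4,233.3),(330.6,235.3),(269.6,237.7)]: print(atz(t,p,.05), atz(t,p,.03))
for a,b in [((389,232),(280,312)),((328,233),(315,275)),((266,236),(350,240))]: print('tri',tri([ray(t,a),ray(s,b)]))
E
```

```text
[array([0.685, 0.2  ]), array([ 0.694, -0.123]), array([ 0.573, -0.128]), array([0.559, 0.194])] [0.628 0.036]
[ 0.446 -0.16   0.05 ] [ 0.448 -0.163  0.03 ]
[0.442 0.017 0.05 ] [0.445 0.017 0.03 ]
[0.437 0.197 0.05 ] [0.439 0.199 0.03 ]
tri [ 0.452 -0.158  0.034]
tri [0.446 0.02  0.029]
tri [0.442 0.208 0.034]
```

```bash
python3 - <<'E'
from h import *
G,d=lying((.446,-.160,.025),16.6)
P=G.copy();P[:3,3]-=.10*d
A=rows(cur(),P); rows(P,G)
print(P[:3,3],G[:3,3])
E
```

```text
13 x x:0.906 y:-0.265 z:-0.084 rx:-0.179 ry:-0.356 rz:-0.492
3 x z:0.667
[ 0.47868738 -0.05035238  0.16135591] [ 0.46032368 -0.11195217  0.08475147]
```

Emit:
drive_tool:
  motion:
    - {"x": 0.906, "y": -0.265, "z": -0.084, "rx": -0.179, "ry": -0.356, "rz": -0.492, "gripper": 94}
    - {"x": 0.906, "y": -0.265, "z": -0.084, "rx": -0.179, "ry": -0.356, "rz": -0.492}
    - {"x": 0.906, "y": -0.265, "z": -0.084, "rx": -0.179, "ry": -0.356, "rz": -0.492}
    - {"x": 0.906, "y": -0.265, "z": -0.084, "rx": -0.179, "ry": -0.356, "rz": -0.492}
    - {"x": 0.906, "y": -0.265, "z": -0.084, "rx": -0.179, "ry": -0.356, "rz": -0.492}
    - {"x": 0.906, "y": -0.265, "z": -0.084, "rx": -0.179, "ry": -0.356, "rz": -0.492}
    - {"x": 0.906, "y": -0.265, "z": -0.084, "rx": -0.179, "ry": -0.356, "rz": -0.492}
    - {"x": 0.906, "y": -0.265, "z": -0.084, "rx": -0.179, "ry": -0.356, "rz": -0.492}
    - {"x": 0.906, "y": -0.265, "z": -0.084, "rx": -0.179, "ry": -0.356, "rz": -0.492}
    - {"x": 0.906, "y": -0.265, "z": -0.084, "rx": -0.179, "ry": -0.356, "rz": -0.492}
    - {"x": 0.906, "y": -0.265, "z": -0.084, "rx": -0.179, "ry": -0.356, "rz": -0.492}
    - {"x": 0.906, "y": -0.265, "z": -0.084, "rx": -0.179, "ry": -0.356, "rz": -0.492}
    - {"x": 0.906, "y": -0.265, "z": -0.084, "rx": -0.179, "ry": -0.356, "rz": -0.492}
    - {"x": 0}

```text
invalid input at $.motion[1]: expected keys x, y, z, rx, ry, rz, gripper
```

Emit:
drive_tool:
  motion:
    - {"x": 0.906, "y": -0.265, "z": -0.084, "rx": -0.179, "ry": -0.356, "rz": -0.492, "gripper": 94}
    - {"x": 0.906, "y": -0.265, "z": -0.084, "rx": -0.179, "ry": -0.356, "rz": -0.492, "gripper": 94}
    - {"x": 0.906, "y": -0.265, "z": -0.084, "rx": -0.179, "ry": -0.356, "rz": -0.492, "gripper": 94}
    - {"x": 0.906, "y": -0.265, "z": -0.084, "rx": -0.179, "ry": -0.356, "rz": -0.492, "gripper": 94}
    - {"x": 0.906, "y": -0.265, "z": -0.084, "rx": -0.179, "ry": -0.356, "rz": -0.492, "gripper": 94}
    - {"x": 0.906, "y": -0.265, "z": -0.084, "rx": -0.179, "ry": -0.356, "rz": -0.492, "gripper": 94}
    - {"x": 0.906, "y": -0.265, "z": -0.084, "rx": -0.179, "ry": -0.356, "rz": -0.492, "gripper": 94}
    - {"x": 0.906, "y": -0.265, "z": -0.084, "rx": -0.179, "ry": -0.356, "rz": -0.492, "gripper": 94}
    - {"x": 0.906, "y": -0.265, "z": -0.084, "rx": -0.179, "ry": -0.356, "rz": -0.492, "gripper": 94}
    - {"x": 0.906, "y": -0.265, "z": -0.084, "rx": -0.179, "ry": -0.356, "rz": -0.492, "gripper": 94}
    - {"x": 0.906, "y": -0.265, "z": -0.084, "rx": -0.179, "ry": -0.356, "rz": -0.492, "gripper": 94}
    - {"x": 0.906, "y": -0.265, "z": -0.084, "rx": -0.179, "ry": -0.356, "rz": -0.492, "gripper": 94}
    - {"x": 0.906, "y": -0.265, "z": -0.084, "rx": -0.179, "ry": -0.356, "rz": -0.492, "gripper": 94}
    - {"x": 0, "y": 0, "z": 0, "rx": 0, "ry": 0, "rz": 0, "gripper": 94}

```text
time_s: 3.2
tool_pos: [0.4765, -0.0452, 0.1572]
tcp_rot: [0.75, 0.566, -0.276, 0.202]
wrist_force: [-0.0, 0.1, -0.6]
width: 0.0938
grip_force: 0.0
```

```bash
python3 - <<'E'
from h import *
f=grab('wrist','w1.png')
print(env.get_state()['joints'])
G,d=lying((.446,-.160,.025),16.6)
print(proj(f,(.446,-.160,.05)),proj(f,(.446,-.160,.025)))
A=rows(cur(),G)
L=A.copy();L[2,3]+=.15
rows(A,L)
y=np.array([-.035,.999,0]);x=np.array([.999,.035,0])
S,d2=standing(np.array([.628,.036,.051+.045])-.1*y,.035)
S0=S.copy();S0[2,3]+=.12
rows(L,S0);rows(S0,S)
E
```

```text
[ 0.03268194  0.37472115  1.79577563 -0.68504493  1.30457948  0.6161524 ]
[325.48745223 292.82763992] [325.47805357 260.87284027]
3 x x:-0.021 y:0.012 z:0.666 ry:0.003 rz:0.018
4 x x:-0.482 z:-0.575
15 x x:0.180 y:0.067 z:-0.029 rx:-0.057 ry:0.642 rz:0.650
3 x x:-0.613 z:0.514
```

View pics/w1.png

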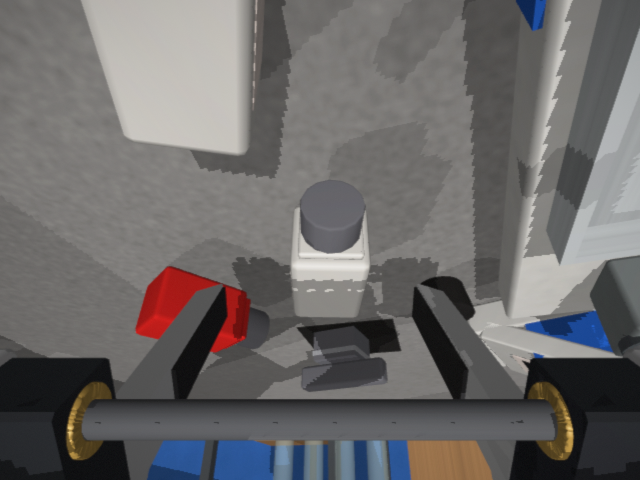

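The wrist view shows the first bottle centred between the fingers, cap at (332,215) and body down to row 318. The red decoy at (195,305) is outside the left finger.

Emit:
drive_tool:
  grip_force: 25
  motion:
    - {"x": -0.021, "y": 0.012, "z": 0.666, "rx": 0, "ry": 0, "rz": 0.018, "gripper": 94}
    - {"x": -0.021, "y": 0.012, "z": 0.666, "rx": 0, "ry": 0, "rz": 0.018, "gripper": 94}
    - {"x": -0.021, "y": 0.012, "z": 0.666, "rx": 0, "ry": 0, "rz": 0.018, "gripper": 94}
    - {"x": 0, "y": 0, "z": 0, "rx": 0, "ry": 0, "rz": 0, "gripper": 40}
    - {"x": 0, "y": 0, "z": 0, "rx": 0, "ry": 0, "rz": 0, "gripper": 40}
    - {"x": 0, "y": 0, "z": 0, "rx": 0, "ry": 0, "rz": 0, "gripper": 40}
    - {"x": 0, "y": 0, "z": 0, "rx": 0, "ry": 0, "rz": 0, "gripper": 40}
    - {"x": 0, "y": 0, "z": 0, "rx": 0, "ry": 0, "rz": 0, "gripper": 40}
    - {"x": 0, "y": 0, "z": 0, "rx": 0, "ry": 0, "rz": 0, "gripper": 40}
    - {"x": 0, "y": 0, "z": 0, "rx": 0, "ry": 0, "rz": 0, "gripper": 40}
    - {"x": 0, "y": 0, "z": 0, "rx": 0, "ry": 0, "rz": 0, "gripper": 40}
    - {"x": -0.482, "y": 0, "z": -0.575, "rx": 0, "ry": 0, "rz": 0, "gripper": 40}
    - {"x": -0.482, "y": 0, "z": -0.575, "rx": 0, "ry": 0, "rz": 0, "gripper": 40}
    - {"x": -0.482, "y": 0, "z": -0.575, "rx": 0, "ry": 0, "rz": 0, "gripper": 40}
    - {"x": -0.482, "y": 0, "z": -0.575, "rx": 0, "ry": 0, "rz": 0, "gripper": 40}

```text
time_s: 4.75
tool_pos: [0.4598, -0.114, 0.2373]
tcp_rot: [0.755, 0.559, -0.274, 0.204]
wrist_force: [0.4, 0.4, -1.6]
width: 0.0497
grip_force: 25.0
```

Gripped (49.7 mm). Next I rotate it upright and move over the tray.

Emit:
drive_tool:
  motion:
    - {"x": 0.18, "y": 0.067, "z": -0.029, "rx": -0.057, "ry": 0.642, "rz": 0.65, "gripper": 40}
    - {"x": 0.18, "y": 0.067, "z": -0.029, "rx": -0.057, "ry": 0.642, "rz": 0.65, "gripper": 40}
    - {"x": 0.18, "y": 0.067, "z": -0.029, "rx": -0.057, "ry": 0.642, "rz": 0.65, "gripper": 40}
    - {"x": 0.18, "y": 0.067, "z": -0.029, "rx": -0.057, "ry": 0.642, "rz": 0.65, "gripper": 40}
    - {"x": 0.18, "y": 0.067, "z": -0.029, "rx": -0.057, "ry": 0.642, "rz": 0.65, "gripper": 40}
    - {"x": 0.18, "y": 0.067, "z": -0.029, "rx": -0.057, "ry": 0.642, "rz": 0.65, "gripper": 40}
    - {"x": 0.18, "y": 0.067, "z": -0.029, "rx": -0.057, "ry": 0.642, "rz": 0.65, "gripper": 40}
    - {"x": 0.18, "y": 0.067, "z": -0.029, "rx": -0.057, "ry": 0.642, "rz": 0.65, "gripper": 40}
    - {"x": 0.18, "y": 0.067, "z": -0.029, "rx": -0.057, "ry": 0.642, "rz": 0.65, "gripper": 40}
    - {"x": 0.18, "y": 0.067, "z": -0.029, "rx": -0.057, "ry": 0.642, "rz": 0.65, "gripper": 40}
    - {"x": 0.18, "y": 0.067, "z": -0.029, "rx": -0.057, "ry": 0.642, "rz": 0.65, "gripper": 40}
    - {"x": 0.18, "y": 0.067, "z": -0.029, "rx": -0.057, "ry": 0.642, "rz": 0.65, "gripper": 40}
    - {"x": 0.18, "y": 0.067, "z": -0.029, "rx": -0.057, "ry": 0.642, "rz": 0.65, "gripper": 40}
    - {"x": 0.18, "y": 0.067, "z": -0.029, "rx": -0.057, "ry": 0.642, "rz": 0.65, "gripper": 40}
    - {"x": 0.18, "y": 0.067, "z": -0.029, "rx": -0.057, "ry": 0.642, "rz": 0.65, "gripper": 40}
    - {"x": 0, "y": 0, "z": 0, "rx": 0, "ry": 0, "rz": 0, "gripper": 40}
    - {"x": 0, "y": 0, "z": 0, "rx": 0, "ry": 0, "rz": 0, "gripper": 40}

```text
time_s: 6.45
tool_pos: [0.5712, -0.0684, 0.2675]
tcp_rot: [0.906, 0.015, 0.422, -0.005]
wrist_force: [-0.2, 0.9, -2.7]
width: 0.0499
grip_force: 25.0
```

```bash
python3 - <<'E'
from h import *
f=grab('scene','s2.png')
y=np.array([-.035,.999,0])
S,d2=standing(np.array([.628,.036,.051+.045])-.1*y,.035)
S0=S.copy();S0[2,3]+=.06
print(cur(),env.get_state()['joints'])
A=rows(cur(),S0);rows(A,S)
f=grab('top');w=grab('scene','s2.png')
p=cur();g=p[:3,3]+.078*p[:3,2]
print(g,proj(w,g),proj(w,g-[0,0,.042]),proj(w,[.628,.036,.051]-.1*y))
cv2.imwrite('pics/s2c.png',cv2.resize(w['frame'][130:400,200:500],None,fx=2,fy=2))
E
```

```text
[[ 0.6421415   0.03175202  0.76592826  0.57159421]
 [ 0.02305617 -0.99948977  0.02210454 -0.06850955]
 [ 0.76623933  0.00346513 -0.64254594  0.26806162]
 [ 0.          0.          0.          1.        ]] [-0.41219174 -0.0433453   2.08877548  0.90892532  0.4275639   0.40905214]
2 x x:-0.473 y:-0.027 z:0.400 rx:0.017 rz:0.002
2 x x:-0.459 z:0.386
[ 0.63197617 -0.06686933  0.21880622] [368.49216546 254.27832985] [367.39519941 269.79878228] [364.80353702 311.56080875]
```

View pics/s2c.png

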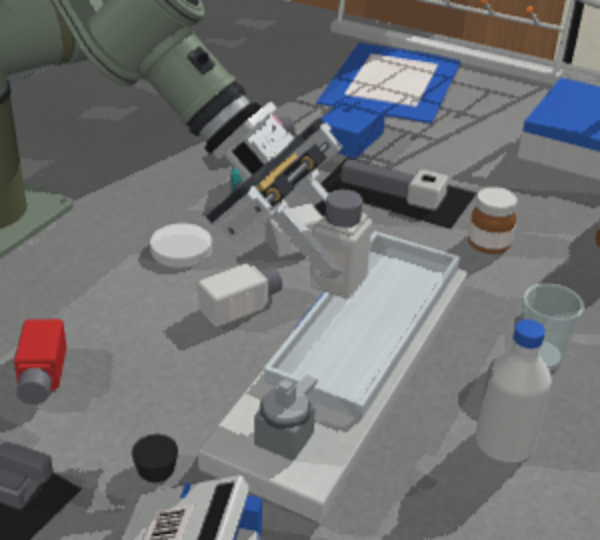

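The bottle is upright in the gripper, over the tray. Lowering it.

Emit:
drive_tool:
  motion:
    - {"x": -0.473, "y": -0.027, "z": 0.4, "rx": 0.017, "ry": 0, "rz": 0, "gripper": 40}
    - {"x": -0.473, "y": -0.027, "z": 0.4, "rx": 0.017, "ry": 0, "rz": 0, "gripper": 40}
    - {"x": -0.459, "y": 0, "z": 0.386, "rx": 0, "ry": 0, "rz": 0, "gripper": 40}
    - {"x": -0.3, "y": 0, "z": 0.252, "rx": 0, "ry": 0, "rz": 0, "gripper": 40}
    - {"x": -0.08, "y": 0, "z": 0.067, "rx": 0, "ry": 0, "rz": 0, "gripper": 40}
    - {"x": 0, "y": 0, "z": 0, "rx": 0, "ry": 0, "rz": 0, "gripper": 40}
    - {"x": 0, "y": 0, "z": 0, "rx": 0, "ry": 0, "rz": 0, "gripper": 40}

```text
time_s: 7.3
tool_pos: [0.5735, -0.0662, 0.1545]
tcp_rot: [0.905, 0.016, 0.424, -0.007]
wrist_force: [1.0, 0.1, -2.5]
width: 0.0498
grip_force: 25.0
```

```bash
python3 - <<'E'
from h import *
p=cur();g=p[:3,3]+.078*p[:3,2];print(g,env.get_state()['wrist_force'])
f=grab('wrist','w3.png')
w=grab('scene');cv2.imwrite('pics/s3c.png',cv2.resize(w['frame'][180:360,280:480],None,fx=3,fy=3,interpolation=cv2.INTER_CUBIC))
print(proj(w,g))
E
```

```text
[ 0.6333836  -0.06409264  0.10463537] [ 0.96611171  0.06957618 -2.51510515]
[366.73326394 294.44183189]
```

View pics/s3c.png

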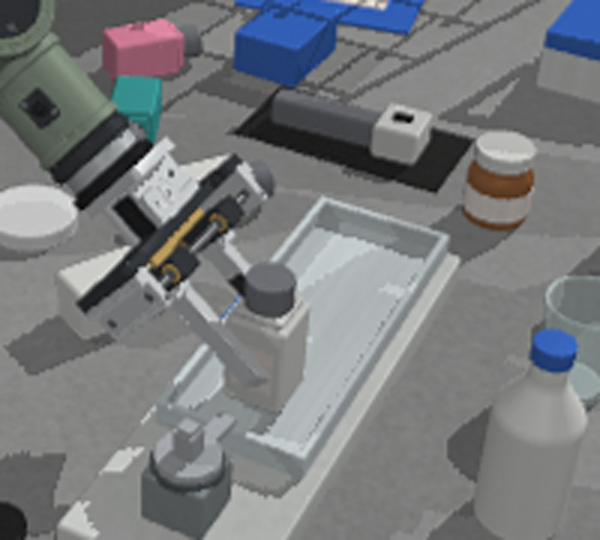

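The bottle is a little above the floor, with its base near crop pixel (270,400). Lowering in small steps.

Emit:
drive_tool:
  motion:
    - {"x": -0.061, "y": 0, "z": 0.051, "rx": 0, "ry": 0, "rz": 0, "gripper": 40}
    - {"x": -0.061, "y": 0, "z": 0.051, "rx": 0, "ry": 0, "rz": 0, "gripper": 40}
    - {"x": 0, "y": 0, "z": 0, "rx": 0, "ry": 0, "rz": 0, "gripper": 40}

```text
time_s: 7.7
tool_pos: [0.5732, -0.0662, 0.1468]
tcp_rot: [0.905, 0.015, 0.425, -0.007]
wrist_force: [0.7, 0.5, -2.1]
width: 0.0498
grip_force: 25.0
```

Emit:
drive_tool:
  motion:
    - {"x": -0.04, "y": 0, "z": 0.034, "rx": 0, "ry": 0, "rz": 0, "gripper": 40}
    - {"x": -0.03, "y": 0, "z": 0.026, "rx": 0, "ry": 0, "rz": 0, "gripper": 40}
    - {"x": 0, "y": 0, "z": 0, "rx": 0, "ry": 0, "rz": 0, "gripper": 40}
    - {"x": 0, "y": 0, "z": 0, "rx": 0, "ry": 0, "rz": 0, "gripper": 40}

```text
time_s: 8.1
tool_pos: [0.575, -0.0663, 0.1446]
tcp_rot: [0.904, 0.016, 0.427, -0.008]
wrist_force: [-3.7, 0.5, 7.4]
width: 0.0499
grip_force: 25.0
```

Emit:
drive_tool:
  motion:
    - {"x": 0, "y": 0, "z": 0, "rx": 0, "ry": 0, "rz": 0, "gripper": 72}
    - {"x": 0, "y": 0, "z": 0, "rx": 0, "ry": 0, "rz": 0, "gripper": 72}
    - {"x": 0, "y": 0, "z": 0, "rx": 0, "ry": 0, "rz": 0, "gripper": 72}
    - {"x": 0, "y": 0, "z": 0, "rx": 0, "ry": 0, "rz": 0, "gripper": 72}
    - {"x": 0, "y": 0, "z": -0.3, "rx": 0, "ry": 0, "rz": 0, "gripper": 72}
    - {"x": 0, "y": 0, "z": -0.6, "rx": 0, "ry": 0, "rz": 0, "gripper": 72}
    - {"x": 0, "y": 0, "z": -0.9, "rx": 0, "ry": 0, "rz": 0, "gripper": 72}
    - {"x": 0, "y": 0, "z": -0.9, "rx": 0, "ry": 0, "rz": 0, "gripper": 72}
    - {"x": 0.3, "y": 0, "z": -0.4, "rx": 0, "ry": 0, "rz": 0, "gripper": 94}
    - {"x": 0, "y": 0, "z": 0, "rx": 0, "ry": 0, "rz": 0, "gripper": 94}

```text
time_s: 9.1
tool_pos: [0.465, -0.0709, 0.2557]
tcp_rot: [0.904, 0.016, 0.428, -0.005]
wrist_force: [0.3, -1.0, 0.1]
width: 0.0845
grip_force: 0.0
```

```bash
python3 - <<'E'
from h import *
f=grab('top')
cv2.imwrite('pics/t4.png',cv2.resize(f['frame'][130:330,230:490],None,fx=3,fy=3,interpolation=cv2.INTER_CUBIC))
print(proj(f,(.634,-.064,.161)))
G,d=lying((.443,.017,.025),25.5)
P=G.copy();P[:3,3]-=.10*d
A=rows(cur(),P);print(cur()[:3,3],P[:3,3])
B=rows(A,G)
L=G.copy();L[2,3]+=.15
rows(G,L)
y=np.array([-.035,.999,0])
S,d2=standing(np.array([.628,.036,.051+.056])-.0*y,.035)
S0=S.copy();S0[2,3]+=.1
rows(L,S0)
E
```

```text
[359.8951979  162.23914756]
15 x x:0.171 y:-0.244 z:0.124 rx:0.054 ry:-0.671 rz:-0.572
[ 0.46498787 -0.07052483  0.25385338] [0.49225744 0.12027037 0.16135591]
3 x y:0.002 z:0.665
4 x x:-0.482 z:-0.575
15 x x:0.105 y:0.123 z:-0.009 rx:-0.050 ry:0.668 rz:0.571
```

View pics/t4.png

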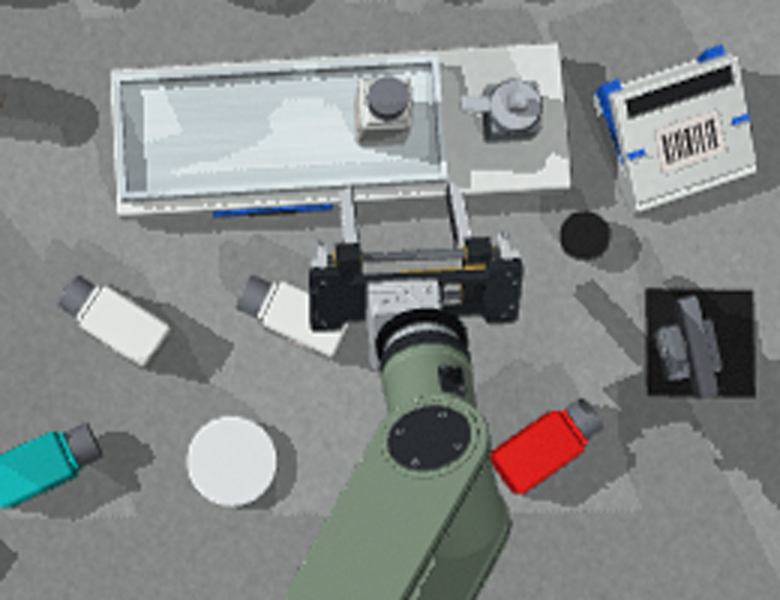

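The first bottle stands in the tray, cap at crop (387,98). On to the second.

Emit:
drive_tool:
  motion:
    - {"x": 0.171, "y": -0.244, "z": 0.124, "rx": 0.054, "ry": -0.671, "rz": -0.572, "gripper": 94}
    - {"x": 0.171, "y": -0.244, "z": 0.124, "rx": 0.054, "ry": -0.671, "rz": -0.572, "gripper": 94}
    - {"x": 0.171, "y": -0.244, "z": 0.124, "rx": 0.054, "ry": -0.671, "rz": -0.572, "gripper": 94}
    - {"x": 0.171, "y": -0.244, "z": 0.124, "rx": 0.054, "ry": -0.671, "rz": -0.572, "gripper": 94}
    - {"x": 0.171, "y": -0.244, "z": 0.124, "rx": 0.054, "ry": -0.671, "rz": -0.572, "gripper": 94}
    - {"x": 0.171, "y": -0.244, "z": 0.124, "rx": 0.054, "ry": -0.671, "rz": -0.572, "gripper": 94}
    - {"x": 0.171, "y": -0.244, "z": 0.124, "rx": 0.054, "ry": -0.671, "rz": -0.572, "gripper": 94}
    - {"x": 0.171, "y": -0.244, "z": 0.124, "rx": 0.054, "ry": -0.671, "rz": -0.572, "gripper": 94}
    - {"x": 0.171, "y": -0.244, "z": 0.124, "rx": 0.054, "ry": -0.671, "rz": -0.572, "gripper": 94}
    - {"x": 0.171, "y": -0.244, "z": 0.124, "rx": 0.054, "ry": -0.671, "rz": -0.572, "gripper": 94}
    - {"x": 0.171, "y": -0.244, "z": 0.124, "rx": 0.054, "ry": -0.671, "rz": -0.572, "gripper": 94}
    - {"x": 0.171, "y": -0.244, "z": 0.124, "rx": 0.054, "ry": -0.671, "rz": -0.572, "gripper": 94}
    - {"x": 0.171, "y": -0.244, "z": 0.124, "rx": 0.054, "ry": -0.671, "rz": -0.572, "gripper": 94}
    - {"x": 0.171, "y": -0.244, "z": 0.124, "rx": 0.054, "ry": -0.671, "rz": -0.572, "gripper": 94}
    - {"x": 0.171, "y": -0.244, "z": 0.124, "rx": 0.054, "ry": -0.671, "rz": -0.572, "gripper": 94}
    - {"x": 0, "y": 0, "z": 0, "rx": 0, "ry": 0, "rz": 0, "gripper": 94}
    - {"x": 0, "y": 0, "z": 0, "rx": 0, "ry": 0, "rz": 0, "gripper": 94}

```text
time_s: 10.85
tool_pos: [0.4913, 0.1209, 0.1589]
tcp_rot: [0.799, 0.5, -0.283, 0.176]
wrist_force: [-0.4, 0.4, 0.7]
width: 0.0937
grip_force: 0.0
```

```bash
python3 - <<'E'
from h import *
f=grab('wrist')
print([(np.round(d['xy']),d['p']) for d in env.look_for('bottle2','wrist')],proj(f,(.443,.017,.05)),proj(f,(.443,.017,.025)))
G,d=lying((.443,.017,.025),25.5)
print(np.linalg.norm(cur()-G))
A=rows(cur(),G)
E
```

```text
[(array([310., 373.]), 0.93), (array([329., 250.]), 0.63), (array([627., 309.]), 0.57)] [323.1528835  292.22108198] [322.98915405 260.42772732]
0.10531943922870682
3 x x:-0.009 z:0.666 rx:-0.010 ry:-0.052 rz:-0.021
```

Emit:
drive_tool:
  motion:
    - {"x": -0.009, "y": 0, "z": 0.666, "rx": -0.01, "ry": -0.052, "rz": -0.021, "gripper": 94}
    - {"x": -0.009, "y": 0, "z": 0.666, "rx": -0.01, "ry": -0.052, "rz": -0.021, "gripper": 94}
    - {"x": -0.009, "y": 0, "z": 0.666, "rx": -0.01, "ry": -0.052, "rz": -0.021, "gripper": 94}
    - {"x": 0, "y": 0, "z": 0, "rx": 0, "ry": 0, "rz": 0, "gripper": 40}
    - {"x": 0, "y": 0, "z": 0, "rx": 0, "ry": 0, "rz": 0, "gripper": 40}
    - {"x": 0, "y": 0, "z": 0, "rx": 0, "ry": 0, "rz": 0, "gripper": 40}
    - {"x": 0, "y": 0, "z": 0, "rx": 0, "ry": 0, "rz": 0, "gripper": 40}
    - {"x": 0, "y": 0, "z": 0, "rx": 0, "ry": 0, "rz": 0, "gripper": 40}
    - {"x": 0, "y": 0, "z": 0, "rx": 0, "ry": 0, "rz": 0, "gripper": 40}
    - {"x": 0, "y": 0, "z": 0, "rx": 0, "ry": 0, "rz": 0, "gripper": 40}
    - {"x": 0, "y": 0, "z": 0, "rx": 0, "ry": 0, "rz": 0, "gripper": 40}
    - {"x": -0.482, "y": 0, "z": -0.575, "rx": 0, "ry": 0, "rz": 0, "gripper": 40}
    - {"x": -0.482, "y": 0, "z": -0.575, "rx": 0, "ry": 0, "rz": 0, "gripper": 40}
    - {"x": -0.482, "y": 0, "z": -0.575, "rx": 0, "ry": 0, "rz": 0, "gripper": 40}
    - {"x": -0.482, "y": 0, "z": -0.575, "rx": 0, "ry": 0, "rz": 0, "gripper": 40}

```text
time_s: 12.45
tool_pos: [0.4631, 0.0628, 0.2352]
tcp_rot: [0.794, 0.502, -0.291, 0.182]
wrist_force: [0.1, 0.2, -2.9]
width: 0.0499
grip_force: 25.0
```

Emit:
drive_tool:
  motion:
    - {"x": 0.105, "y": 0.123, "z": -0.009, "rx": -0.05, "ry": 0.668, "rz": 0.571, "gripper": 40}
    - {"x": 0.105, "y": 0.123, "z": -0.009, "rx": -0.05, "ry": 0.668, "rz": 0.571, "gripper": 40}
    - {"x": 0.105, "y": 0.123, "z": -0.009, "rx": -0.05, "ry": 0.668, "rz": 0.571, "gripper": 40}
    - {"x": 0.105, "y": 0.123, "z": -0.009, "rx": -0.05, "ry": 0.668, "rz": 0.571, "gripper": 40}
    - {"x": 0.105, "y": 0.123, "z": -0.009, "rx": -0.05, "ry": 0.668, "rz": 0.571, "gripper": 40}
    - {"x": 0.105, "y": 0.123, "z": -0.009, "rx": -0.05, "ry": 0.668, "rz": 0.571, "gripper": 40}
    - {"x": 0.105, "y": 0.123, "z": -0.009, "rx": -0.05, "ry": 0.668, "rz": 0.571, "gripper": 40}
    - {"x": 0.105, "y": 0.123, "z": -0.009, "rx": -0.05, "ry": 0.668, "rz": 0.571, "gripper": 40}
    - {"x": 0.105, "y": 0.123, "z": -0.009, "rx": -0.05, "ry": 0.668, "rz": 0.571, "gripper": 40}
    - {"x": 0.105, "y": 0.123, "z": -0.009, "rx": -0.05, "ry": 0.668, "rz": 0.571, "gripper": 40}
    - {"x": 0.105, "y": 0.123, "z": -0.009, "rx": -0.05, "ry": 0.668, "rz": 0.571, "gripper": 40}
    - {"x": 0.105, "y": 0.123, "z": -0.009, "rx": -0.05, "ry": 0.668, "rz": 0.571, "gripper": 40}
    - {"x": 0.105, "y": 0.123, "z": -0.009, "rx": -0.05, "ry": 0.668, "rz": 0.571, "gripper": 40}
    - {"x": 0.105, "y": 0.123, "z": -0.009, "rx": -0.05, "ry": 0.668, "rz": 0.571, "gripper": 40}
    - {"x": 0.105, "y": 0.123, "z": -0.009, "rx": -0.05, "ry": 0.668, "rz": 0.571, "gripper": 40}
    - {"x": 0, "y": 0, "z": 0, "rx": 0, "ry": 0, "rz": 0, "gripper": 40}
    - {"x": 0, "y": 0, "z": 0, "rx": 0, "ry": 0, "rz": 0, "gripper": 40}

```text
time_s: 14.15
tool_pos: [0.566, 0.0363, 0.2548]
tcp_rot: [0.91, 0.023, 0.415, -0.006]
wrist_force: [0.2, 0.1, -3.2]
width: 0.0502
grip_force: 25.0
```

```bash
python3 - <<'E'
from h import *
y=np.array([-.035,.999,0])
S,d2=standing(np.array([.628,.038,.051+.048])-.0*y,.035)
p=cur();print(p[:3,3]+.078*p[:3,2],env.get_state()['wrist_force'])
S0=S.copy();S0[2,3]+=.08
A=rows(p,S0);rows(A,S)
E
```

```text
[0.62481575 0.03874737 0.20356747] [ 0.15166863  0.10104345 -3.17971122]
1 x x:-0.357 y:0.007 z:0.370 rx:-0.032 ry:0.126 rz:0.100
2 x x:-0.613 z:0.514
```

Emit:
drive_tool:
  motion:
    - {"x": -0.357, "y": 0.007, "z": 0.37, "rx": -0.032, "ry": 0.126, "rz": 0.1, "gripper": 40}
    - {"x": -0.613, "y": 0, "z": 0.514, "rx": 0, "ry": 0, "rz": 0, "gripper": 40}
    - {"x": -0.4, "y": 0, "z": 0.335, "rx": 0, "ry": 0, "rz": 0, "gripper": 40}
    - {"x": -0.213, "y": 0, "z": 0.179, "rx": 0, "ry": 0, "rz": 0, "gripper": 40}
    - {"x": 0, "y": 0, "z": 0, "rx": 0, "ry": 0, "rz": 0, "gripper": 40}
    - {"x": 0, "y": 0, "z": 0, "rx": 0, "ry": 0, "rz": 0, "gripper": 40}

```text
time_s: 14.75
tool_pos: [0.5718, 0.0398, 0.1927]
tcp_rot: [0.904, 0.021, 0.427, -0.014]
wrist_force: [0.2, -0.6, -2.7]
width: 0.0497
grip_force: 25.0
```

Emit:
drive_tool:
  motion:
    - {"x": -0.03, "y": 0, "z": 0.026, "rx": 0, "ry": 0, "rz": 0, "gripper": 40}
    - {"x": 0, "y": 0, "z": 0, "rx": 0, "ry": 0, "rz": 0, "gripper": 40}

```text
time_s: 14.95
tool_pos: [0.5723, 0.0395, 0.1919]
tcp_rot: [0.904, 0.02, 0.428, -0.013]
wrist_force: [0.6, 0.7, -2.1]
width: 0.0499
grip_force: 25.0
```

```bash
python3 - <<'E'
from h import *
y=np.array([-.035,.999,0])
S,d2=standing(np.array([.628,.038,.051+.047])-.0*y,.035)
p=cur();print(p[:3,3]+.078*p[:3,2],env.get_state()['wrist_force'],env.get_state()['joints'],S[:3,3])
rows(p,S,vt=12)
E
```

```text
[0.63248806 0.04278997 0.14247293] [ 0.63580259  0.6717502  -2.14644811] [-0.14970994  0.10244557  2.15136714  1.48328985  0.15761408 -0.03281875] [0.56828513 0.03590913 0.14813743]
4 x x:-0.182 y:0.018 z:0.124 rx:-0.026 ry:-0.020 rz:0.006
```

```bash
python3 - <<'E'
from h import *
p=cur();L=p.copy();L[2,3]+=.10
A=rows(p,L,vt=25)
S,_=standing((.628,.038,.245),-.45)
rows(L,S,vr=5)
E
```

```text
4 x x:0.387 y:-0.003 z:-0.317
6 x x:0.004 y:-0.082 z:-0.012 rx:-0.463 ry:-0.011 rz:0.374
```

Emit:
drive_tool:
  motion:
    - {"x": 0.387, "y": -0.003, "z": -0.317, "rx": 0, "ry": 0, "rz": 0, "gripper": 40}
    - {"x": 0.387, "y": -0.003, "z": -0.317, "rx": 0, "ry": 0, "rz": 0, "gripper": 40}
    - {"x": 0.387, "y": -0.003, "z": -0.317, "rx": 0, "ry": 0, "rz": 0, "gripper": 40}
    - {"x": 0.387, "y": -0.003, "z": -0.317, "rx": 0, "ry": 0, "rz": 0, "gripper": 40}
    - {"x": 0.004, "y": -0.082, "z": -0.012, "rx": -0.463, "ry": -0.011, "rz": 0.374, "gripper": 40}
    - {"x": 0.004, "y": -0.082, "z": -0.012, "rx": -0.463, "ry": -0.011, "rz": 0.374, "gripper": 40}
    - {"x": 0.004, "y": -0.082, "z": -0.012, "rx": -0.463, "ry": -0.011, "rz": 0.374, "gripper": 40}
    - {"x": 0.004, "y": -0.082, "z": -0.012, "rx": -0.463, "ry": -0.011, "rz": 0.374, "gripper": 40}
    - {"x": 0.004, "y": -0.082, "z": -0.012, "rx": -0.463, "ry": -0.011, "rz": 0.374, "gripper": 40}
    - {"x": 0.004, "y": -0.082, "z": -0.012, "rx": -0.463, "ry": -0.011, "rz": 0.374, "gripper": 40}
    - {"x": 0, "y": 0, "z": 0, "rx": 0, "ry": 0, "rz": 0, "gripper": 40}
    - {"x": 0, "y": 0, "z": 0, "rx": 0, "ry": 0, "rz": 0, "gripper": 40}

```text
time_s: 16.15
tool_pos: [0.5677, 0.0533, 0.2629]
tcp_rot: [0.909, -0.082, 0.406, 0.033]
wrist_force: [-0.3, 1.3, -2.3]
width: 0.0497
grip_force: 25.0
```

```bash
python3 - <<'E'
from h import *
p=cur()
print(p[:3,3]+.078*p[:3,2],env.get_state()['joints'])
for n in [0]:
  S,_=standing((.628,.038,.160),-.45);A=rows(p,S,vt=20);
  S,_=standing((.628,.038,.099),-.45);rows(A,S,vt=15)
E
```

```text
[0.6249336  0.04336683 0.21083853] [-0.00417088 -0.030855    2.0744265  -0.44708315  0.29254748  2.122343  ]
3 x x:-0.250 y:-0.079 z:0.249 rx:-0.500 ry:0.080 rz:0.415
5 x x:-0.187 z:0.157
```

```bash
python3 - <<'E'
from h import *
p=cur()
S,_=standing((.628,.038,.21),-.45);A=rows(p,S,n=4)
S,_=standing((.628,.038,.15),-.45);A=rows(A,S,vt=12)
E
```

```text
4 x y:-0.060 z:0.022 rx:-0.375 ry:0.060 rz:0.311
5 x x:-0.184 z:0.154
```

Emit:
drive_tool:
  motion:
    - {"x": 0, "y": -0.06, "z": 0.022, "rx": -0.375, "ry": 0.06, "rz": 0.311, "gripper": 40}
    - {"x": 0, "y": -0.06, "z": 0.022, "rx": -0.375, "ry": 0.06, "rz": 0.311, "gripper": 40}
    - {"x": 0, "y": -0.06, "z": 0.022, "rx": -0.375, "ry": 0.06, "rz": 0.311, "gripper": 40}
    - {"x": 0, "y": -0.06, "z": 0.022, "rx": -0.375, "ry": 0.06, "rz": 0.311, "gripper": 40}
    - {"x": -0.184, "y": 0, "z": 0.154, "rx": 0, "ry": 0, "rz": 0, "gripper": 40}
    - {"x": -0.184, "y": 0, "z": 0.154, "rx": 0, "ry": 0, "rz": 0, "gripper": 40}
    - {"x": -0.184, "y": 0, "z": 0.154, "rx": 0, "ry": 0, "rz": 0, "gripper": 40}
    - {"x": -0.184, "y": 0, "z": 0.154, "rx": 0, "ry": 0, "rz": 0, "gripper": 40}
    - {"x": -0.184, "y": 0, "z": 0.154, "rx": 0, "ry": 0, "rz": 0, "gripper": 40}
    - {"x": 0, "y": 0, "z": 0, "rx": 0, "ry": 0, "rz": 0, "gripper": 40}

```text
time_s: 17.15
tool_pos: [0.575, 0.0468, 0.2229]
tcp_rot: [0.899, -0.185, 0.388, 0.08]
wrist_force: [0.4, -0.7, -2.5]
width: 0.0498
grip_force: 25.0
```

```bash
python3 - <<'E'
from h import *
p=cur()
print(p[:3,3]+.078*p[:3,2],env.get_state()['joints'],np.degrees(np.arctan2(p[1,2],p[0,2])))
S,_=standing((.628,.038,.098),-.45);A=rows(p,S,vt=12)
E
```

```text
[0.62713744 0.024471   0.16937091] [ 0.0741531   0.09972698  2.02983445 -0.95026496  0.42512286  2.81998602] -23.224835677868125
7 x x:-0.174 y:-0.044 z:0.126 rx:-0.034 ry:0.060 rz:0.029
```

```bash
python3 - <<'E'
from h import *
p=cur()
L=p.copy();L[2,3]+=.09;L[0,3]-=.03
A=rows(p,L,vt=25)
S,_=standing((.6245,.136,.26),.5);A=rows(L,S,vr=4)
E
```

```text
4 x x:0.233 y:0.059 z:-0.409
14 x x:0.024 y:-0.089 z:0.034 rx:0.346 ry:0.028 rz:-0.308
```

Emit:
drive_tool:
  motion:
    - {"x": 0.233, "y": 0.059, "z": -0.409, "rx": 0, "ry": 0, "rz": 0, "gripper": 40}
    - {"x": 0.233, "y": 0.059, "z": -0.409, "rx": 0, "ry": 0, "rz": 0, "gripper": 40}
    - {"x": 0.233, "y": 0.059, "z": -0.409, "rx": 0, "ry": 0, "rz": 0, "gripper": 40}
    - {"x": 0.233, "y": 0.059, "z": -0.409, "rx": 0, "ry": 0, "rz": 0, "gripper": 40}
    - {"x": 0.024, "y": -0.089, "z": 0.034, "rx": 0.346, "ry": 0.028, "rz": -0.308, "gripper": 40}
    - {"x": 0.024, "y": -0.089, "z": 0.034, "rx": 0.346, "ry": 0.028, "rz": -0.308, "gripper": 40}
    - {"x": 0.024, "y": -0.089, "z": 0.034, "rx": 0.346, "ry": 0.028, "rz": -0.308, "gripper": 40}
    - {"x": 0.024, "y": -0.089, "z": 0.034, "rx": 0.346, "ry": 0.028, "rz": -0.308, "gripper": 40}
    - {"x": 0.024, "y": -0.089, "z": 0.034, "rx": 0.346, "ry": 0.028, "rz": -0.308, "gripper": 40}
    - {"x": 0.024, "y": -0.089, "z": 0.034, "rx": 0.346, "ry": 0.028, "rz": -0.308, "gripper": 40}
    - {"x": 0.024, "y": -0.089, "z": 0.034, "rx": 0.346, "ry": 0.028, "rz": -0.308, "gripper": 40}
    - {"x": 0.024, "y": -0.089, "z": 0.034, "rx": 0.346, "ry": 0.028, "rz": -0.308, "gripper": 40}
    - {"x": 0.024, "y": -0.089, "z": 0.034, "rx": 0.346, "ry": 0.028, "rz": -0.308, "gripper": 40}
    - {"x": 0.024, "y": -0.089, "z": 0.034, "rx": 0.346, "ry": 0.028, "rz": -0.308, "gripper": 40}
    - {"x": 0.024, "y": -0.089, "z": 0.034, "rx": 0.346, "ry": 0.028, "rz": -0.308, "gripper": 40}
    - {"x": 0.024, "y": -0.089, "z": 0.034, "rx": 0.346, "ry": 0.028, "rz": -0.308, "gripper": 40}
    - {"x": 0.024, "y": -0.089, "z": 0.034, "rx": 0.346, "ry": 0.028, "rz": -0.308, "gripper": 40}
    - {"x": 0.024, "y": -0.089, "z": 0.034, "rx": 0.346, "ry": 0.028, "rz": -0.308, "gripper": 40}
    - {"x": 0, "y": 0, "z": 0, "rx": 0, "ry": 0, "rz": 0, "gripper": 40}

```text
time_s: 19.05
tool_pos: [0.5729, 0.1077, 0.3118]
tcp_rot: [0.877, 0.225, 0.411, -0.104]
wrist_force: [0.1, 0.5, -2.5]
width: 0.0498
grip_force: 25.0
```

```bash
python3 - <<'E'
from h import *
p=cur()
print(p[:3,3]+.078*p[:3,2],env.get_state()['joints'],np.degrees(np.arctan2(p[1,2],p[0,2])))
S,_=standing((.6245,.136,.20),.5);A=rows(p,S,vt=12,vr=4)
S,_=standing((.6245,.136,.12),.5);A=rows(A,S,vt=12)
E
```

```text
[0.62552379 0.13631306 0.26181193] [-0.16883927 -0.07244599  2.01252277  0.89694603  0.65354273  0.31802667] 28.53922207786075
6 x x:-0.160 z:0.129 rx:0.002 ry:-0.004 rz:0.002
7 x x:-0.175 z:0.147
```

Emit:
drive_tool:
  motion:
    - {"x": -0.16, "y": 0, "z": 0.129, "rx": 0.002, "ry": -0.004, "rz": 0.002, "gripper": 40}
    - {"x": -0.16, "y": 0, "z": 0.129, "rx": 0.002, "ry": -0.004, "rz": 0.002, "gripper": 40}
    - {"x": -0.16, "y": 0, "z": 0.129, "rx": 0.002, "ry": -0.004, "rz": 0.002, "gripper": 40}
    - {"x": -0.16, "y": 0, "z": 0.129, "rx": 0.002, "ry": -0.004, "rz": 0.002, "gripper": 40}
    - {"x": -0.16, "y": 0, "z": 0.129, "rx": 0.002, "ry": -0.004, "rz": 0.002, "gripper": 40}
    - {"x": -0.16, "y": 0, "z": 0.129, "rx": 0.002, "ry": -0.004, "rz": 0.002, "gripper": 40}
    - {"x": -0.175, "y": 0, "z": 0.147, "rx": 0, "ry": 0, "rz": 0, "gripper": 40}
    - {"x": -0.175, "y": 0, "z": 0.147, "rx": 0, "ry": 0, "rz": 0, "gripper": 40}
    - {"x": -0.175, "y": 0, "z": 0.147, "rx": 0, "ry": 0, "rz": 0, "gripper": 40}
    - {"x": -0.175, "y": 0, "z": 0.147, "rx": 0, "ry": 0, "rz": 0, "gripper": 40}
    - {"x": -0.175, "y": 0, "z": 0.147, "rx": 0, "ry": 0, "rz": 0, "gripper": 40}
    - {"x": -0.175, "y": 0, "z": 0.147, "rx": 0, "ry": 0, "rz": 0, "gripper": 40}
    - {"x": -0.175, "y": 0, "z": 0.147, "rx": 0, "ry": 0, "rz": 0, "gripper": 40}
    - {"x": 0, "y": 0, "z": 0, "rx": 0, "ry": 0, "rz": 0, "gripper": 40}

```text
time_s: 20.45
tool_pos: [0.5709, 0.1077, 0.1684]
tcp_rot: [0.879, 0.224, 0.408, -0.105]
wrist_force: [0.2, 0.0, -2.9]
width: 0.0496
grip_force: 25.0
```

```bash
python3 - <<'E'
from h import *
p=cur()
print(p[:3,3]+.078*p[:3,2],env.get_state()['joints'],np.degrees(np.arctan2(p[1,2],p[0,2])))
S,_=standing((.6245,.136,.098),.5);A=rows(p,S,vt=8,vr=4)
E
```

```text
[0.62311959 0.13632752 0.11810608] [-0.1690905   0.19450597  2.1047423   1.3977206   0.50242883 -0.27367683] 28.698603578732243
3 x x:-0.100 y:0.006 z:0.092 rx:-0.002 ry:0.008 rz:-0.003
```

Emit:
drive_tool:
  motion:
    - {"x": -0.1, "y": 0.006, "z": 0.092, "rx": 0, "ry": 0.008, "rz": 0, "gripper": 40}
    - {"x": -0.1, "y": 0.006, "z": 0.092, "rx": 0, "ry": 0.008, "rz": 0, "gripper": 40}
    - {"x": -0.1, "y": 0.006, "z": 0.092, "rx": 0, "ry": 0.008, "rz": 0, "gripper": 40}
    - {"x": 0, "y": 0, "z": 0, "rx": 0, "ry": 0, "rz": 0, "gripper": 40}
    - {"x": 0, "y": 0, "z": 0, "rx": 0, "ry": 0, "rz": 0, "gripper": 40}

```text
time_s: 20.95
tool_pos: [0.5734, 0.1075, 0.1505]
tcp_rot: [0.877, 0.224, 0.411, -0.105]
wrist_force: [0.1, 0.6, -2.8]
width: 0.0496
grip_force: 25.0
```

Emit:
drive_tool:
  motion:
    - {"x": -0.03, "y": 0, "z": 0.026, "rx": 0, "ry": 0, "rz": 0, "gripper": 40}
    - {"x": -0.03, "y": 0, "z": 0.026, "rx": 0, "ry": 0, "rz": 0, "gripper": 40}
    - {"x": 0, "y": 0, "z": 0, "rx": 0, "ry": 0, "rz": 0, "gripper": 40}
    - {"x": 0, "y": 0, "z": 0, "rx": 0, "ry": 0, "rz": 0, "gripper": 40}

```text
time_s: 21.35
tool_pos: [0.5741, 0.1076, 0.1473]
tcp_rot: [0.877, 0.224, 0.412, -0.105]
wrist_force: [-1.6, -0.4, 4.6]
width: 0.0501
grip_force: 25.0
```

Emit:
drive_tool:
  motion:
    - {"x": 0, "y": 0, "z": 0, "rx": 0, "ry": 0, "rz": 0, "gripper": 70}
    - {"x": 0, "y": 0, "z": 0, "rx": 0, "ry": 0, "rz": 0, "gripper": 70}
    - {"x": 0, "y": 0, "z": 0, "rx": 0, "ry": 0, "rz": 0, "gripper": 70}
    - {"x": 0, "y": 0, "z": 0, "rx": 0, "ry": 0, "rz": 0, "gripper": 70}
    - {"x": 0, "y": 0, "z": -0.2, "rx": 0, "ry": 0, "rz": 0, "gripper": 70}
    - {"x": 0, "y": 0, "z": -0.4, "rx": 0, "ry": 0, "rz": 0, "gripper": 70}
    - {"x": 0, "y": 0, "z": -0.5, "rx": 0, "ry": 0, "rz": 0, "gripper": 70}
    - {"x": 0, "y": 0, "z": -0.5, "rx": 0, "ry": 0, "rz": 0, "gripper": 70}
    - {"x": 0, "y": 0, "z": -0.5, "rx": 0, "ry": 0, "rz": 0, "gripper": 70}
    - {"x": 0.2, "y": 0, "z": -0.4, "rx": 0, "ry": 0, "rz": 0, "gripper": 70}
    - {"x": 0.3, "y": 0, "z": -0.3, "rx": 0, "ry": 0, "rz": 0, "gripper": 94}
    - {"x": 0, "y": 0, "z": 0, "rx": 0, "ry": 0, "rz": 0, "gripper": 94}

```text
time_s: 22.55
tool_pos: [0.4938, 0.0626, 0.2582]
tcp_rot: [0.876, 0.225, 0.414, -0.103]
wrist_force: [0.4, 0.2, 1.5]
width: 0.0827
grip_force: 0.0
```

```bash
python3 - <<'E'
from h import *
f=grab('top')
cv2.imwrite('pics/t5.png',cv2.resize(f['frame'][130:330,190:450],None,fx=3,fy=3,interpolation=cv2.INTER_CUBIC))
G,d=lying((.438,.198,.025),33.2)
P=G.copy();P[:3,3]-=.10*d
A=rows(cur(),P);print(cur()[:3,3],P[:3,3],env.get_state()['joints'])
L=G.copy();L[2,3]+=.17
rows(G,L,vt=40)
S0,_=standing((.628,.04,.26),.3)
rows(L,S0,vr=5.5)
E
```

```text
13 x x:0.249 y:-0.280 z:0.181 rx:0.029 ry:-0.849 rz:-0.299
[0.4932159  0.06305579 0.25640723] [0.5006501  0.29373939 0.16135591] [-0.34735922 -0.17468546  2.23595386  1.06136878  0.72101005  0.01207482]
5 x x:-0.437 z:-0.521
18 x x:-0.063 y:0.277 z:-0.042 rx:-0.027 ry:0.598 rz:0.303
```

View pics/t5.png

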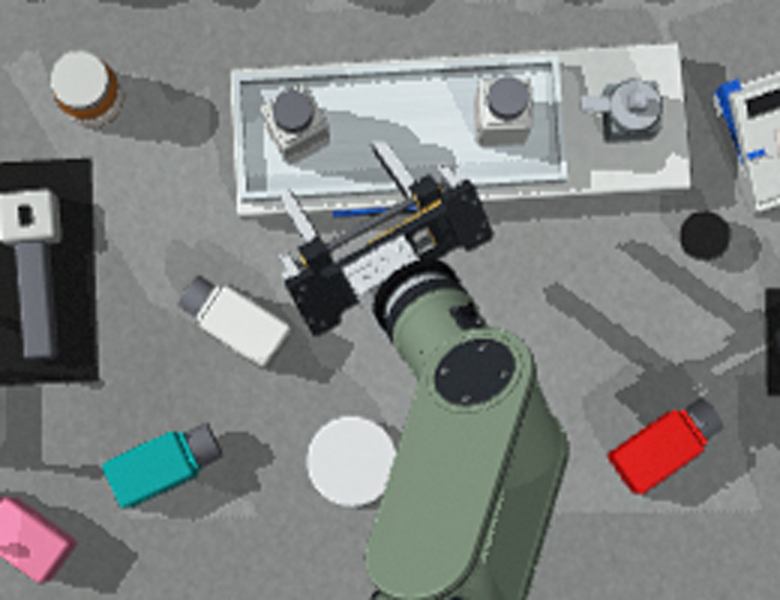

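Two bottles stand in the tray, caps at crop (293,108) and (508,97). Fetching the third at (243,325).

Emit:
drive_tool:
  motion:
    - {"x": 0.249, "y": -0.28, "z": 0.181, "rx": 0.029, "ry": -0.849, "rz": -0.299, "gripper": 94}
    - {"x": 0.249, "y": -0.28, "z": 0.181, "rx": 0.029, "ry": -0.849, "rz": -0.299, "gripper": 94}
    - {"x": 0.249, "y": -0.28, "z": 0.181, "rx": 0.029, "ry": -0.849, "rz": -0.299, "gripper": 94}
    - {"x": 0.249, "y": -0.28, "z": 0.181, "rx": 0.029, "ry": -0.849, "rz": -0.299, "gripper": 94}
    - {"x": 0.249, "y": -0.28, "z": 0.181, "rx": 0.029, "ry": -0.849, "rz": -0.299, "gripper": 94}
    - {"x": 0.249, "y": -0.28, "z": 0.181, "rx": 0.029, "ry": -0.849, "rz": -0.299, "gripper": 94}
    - {"x": 0.249, "y": -0.28, "z": 0.181, "rx": 0.029, "ry": -0.849, "rz": -0.299, "gripper": 94}
    - {"x": 0.249, "y": -0.28, "z": 0.181, "rx": 0.029, "ry": -0.849, "rz": -0.299, "gripper": 94}
    - {"x": 0.249, "y": -0.28, "z": 0.181, "rx": 0.029, "ry": -0.849, "rz": -0.299, "gripper": 94}
    - {"x": 0.249, "y": -0.28, "z": 0.181, "rx": 0.029, "ry": -0.849, "rz": -0.299, "gripper": 94}
    - {"x": 0.249, "y": -0.28, "z": 0.181, "rx": 0.029, "ry": -0.849, "rz": -0.299, "gripper": 94}
    - {"x": 0.249, "y": -0.28, "z": 0.181, "rx": 0.029, "ry": -0.849, "rz": -0.299, "gripper": 94}
    - {"x": 0.249, "y": -0.28, "z": 0.181, "rx": 0.029, "ry": -0.849, "rz": -0.299, "gripper": 94}
    - {"x": 0, "y": 0, "z": 0, "rx": 0, "ry": 0, "rz": 0, "gripper": 94}
    - {"x": 0, "y": 0, "z": 0, "rx": 0, "ry": 0, "rz": 0, "gripper": 94}

```text
time_s: 24.1
tool_pos: [0.4993, 0.2922, 0.1605]
tcp_rot: [0.83, 0.449, -0.292, 0.155]
wrist_force: [-0.1, -0.6, 0.2]
width: 0.0944
grip_force: 0.0
```

```bash
python3 - <<'E'
from h import *
f=grab('wrist')
print([(np.round(d['xy']),d['p']) for d in env.look_for('bottle2','wrist')],proj(f,(.438,.198,.05)),env.get_state()['joints'])
G,d=lying((.438,.198,.025),33.2)
A=rows(cur(),G,n=4)
E
```

```text
[(array([395., 392.]), 0.98), (array([631., 277.]), 0.92), (array([327., 249.]), 0.84), (array([ 90., 264.]), 0.73)] [321.24326598 289.46096181] [ 0.50113703  0.6865113   1.27813098 -0.30023989  1.77798808  1.11296061]
4 x x:0.006 y:-0.005 z:0.506 rx:-0.005 ry:-0.052 rz:-0.003
```

Emit:
drive_tool:
  motion:
    - {"x": 0.006, "y": -0.005, "z": 0.506, "rx": -0.005, "ry": -0.052, "rz": 0, "gripper": 94}
    - {"x": 0.006, "y": -0.005, "z": 0.506, "rx": -0.005, "ry": -0.052, "rz": 0, "gripper": 94}
    - {"x": 0.006, "y": -0.005, "z": 0.506, "rx": -0.005, "ry": -0.052, "rz": 0, "gripper": 94}
    - {"x": 0.006, "y": -0.005, "z": 0.506, "rx": -0.005, "ry": -0.052, "rz": 0, "gripper": 94}
    - {"x": 0, "y": 0, "z": 0, "rx": 0, "ry": 0, "rz": 0, "gripper": 40}
    - {"x": 0, "y": 0, "z": 0, "rx": 0, "ry": 0, "rz": 0, "gripper": 40}
    - {"x": 0, "y": 0, "z": 0, "rx": 0, "ry": 0, "rz": 0, "gripper": 40}
    - {"x": 0, "y": 0, "z": 0, "rx": 0, "ry": 0, "rz": 0, "gripper": 40}
    - {"x": 0, "y": 0, "z": 0, "rx": 0, "ry": 0, "rz": 0, "gripper": 40}
    - {"x": 0, "y": 0, "z": 0, "rx": 0, "ry": 0, "rz": 0, "gripper": 40}
    - {"x": 0, "y": 0, "z": 0, "rx": 0, "ry": 0, "rz": 0, "gripper": 40}
    - {"x": 0, "y": 0, "z": 0, "rx": 0, "ry": 0, "rz": 0, "gripper": 40}
    - {"x": -0.437, "y": 0, "z": -0.521, "rx": 0, "ry": 0, "rz": 0, "gripper": 40}
    - {"x": -0.437, "y": 0, "z": -0.521, "rx": 0, "ry": 0, "rz": 0, "gripper": 40}
    - {"x": -0.437, "y": 0, "z": -0.521, "rx": 0, "ry": 0, "rz": 0, "gripper": 40}
    - {"x": -0.437, "y": 0, "z": -0.521, "rx": 0, "ry": 0, "rz": 0, "gripper": 40}
    - {"x": -0.437, "y": 0, "z": -0.521, "rx": 0, "ry": 0, "rz": 0, "gripper": 40}
    - {"x": 0, "y": 0, "z": 0, "rx": 0, "ry": 0, "rz": 0, "gripper": 40}

```text
time_s: 26.0
tool_pos: [0.4664, 0.2421, 0.2576]
tcp_rot: [0.828, 0.447, -0.298, 0.163]
wrist_force: [0.7, 1.1, -3.4]
width: 0.0499
grip_force: 25.0
```

```bash
python3 - <<'E'
from h import *
p=cur();print(p[:3,3]+.078*p[:3,2])
S0,_=standing((.60,.08,.29),.3)
rows(p,S0,vr=6)
E
```

```text
[0.43928197 0.20029987 0.19755593]
17 x x:-0.064 y:0.243 z:-0.086 rx:-0.027 ry:0.630 rz:0.321
```

Emit:
drive_tool:
  motion:
    - {"x": -0.064, "y": 0.243, "z": -0.086, "rx": -0.027, "ry": 0.63, "rz": 0.321, "gripper": 40}
    - {"x": -0.064, "y": 0.243, "z": -0.086, "rx": -0.027, "ry": 0.63, "rz": 0.321, "gripper": 40}
    - {"x": -0.064, "y": 0.243, "z": -0.086, "rx": -0.027, "ry": 0.63, "rz": 0.321, "gripper": 40}
    - {"x": -0.064, "y": 0.243, "z": -0.086, "rx": -0.027, "ry": 0.63, "rz": 0.321, "gripper": 40}
    - {"x": -0.064, "y": 0.243, "z": -0.086, "rx": -0.027, "ry": 0.63, "rz": 0.321, "gripper": 40}
    - {"x": -0.064, "y": 0.243, "z": -0.086, "rx": -0.027, "ry": 0.63, "rz": 0.321, "gripper": 40}
    - {"x": -0.064, "y": 0.243, "z": -0.086, "rx": -0.027, "ry": 0.63, "rz": 0.321, "gripper": 40}
    - {"x": -0.064, "y": 0.243, "z": -0.086, "rx": -0.027, "ry": 0.63, "rz": 0.321, "gripper": 40}
    - {"x": -0.064, "y": 0.243, "z": -0.086, "rx": -0.027, "ry": 0.63, "rz": 0.321, "gripper": 40}
    - {"x": -0.064, "y": 0.243, "z": -0.086, "rx": -0.027, "ry": 0.63, "rz": 0.321, "gripper": 40}
    - {"x": -0.064, "y": 0.243, "z": -0.086, "rx": -0.027, "ry": 0.63, "rz": 0.321, "gripper": 40}
    - {"x": -0.064, "y": 0.243, "z": -0.086, "rx": -0.027, "ry": 0.63, "rz": 0.321, "gripper": 40}
    - {"x": -0.064, "y": 0.243, "z": -0.086, "rx": -0.027, "ry": 0.63, "rz": 0.321, "gripper": 40}
    - {"x": -0.064, "y": 0.243, "z": -0.086, "rx": -0.027, "ry": 0.63, "rz": 0.321, "gripper": 40}
    - {"x": -0.064, "y": 0.243, "z": -0.086, "rx": -0.027, "ry": 0.63, "rz": 0.321, "gripper": 40}
    - {"x": -0.064, "y": 0.243, "z": -0.086, "rx": -0.027, "ry": 0.63, "rz": 0.321, "gripper": 40}
    - {"x": -0.064, "y": 0.243, "z": -0.086, "rx": -0.027, "ry": 0.63, "rz": 0.321, "gripper": 40}
    - {"x": 0, "y": 0, "z": 0, "rx": 0, "ry": 0, "rz": 0, "gripper": 40}
    - {"x": 0, "y": 0, "z": 0, "rx": 0, "ry": 0, "rz": 0, "gripper": 40}

```text
time_s: 27.9
tool_pos: [0.5406, 0.0615, 0.334]
tcp_rot: [0.899, 0.135, 0.411, -0.062]
wrist_force: [0.2, 0.7, -3.1]
width: 0.0499
grip_force: 25.0
```

```bash
python3 - <<'E'
from h import *
p=cur();print(p[:3,3]+.078*p[:3,2],env.get_state()['joints'])
f=grab('top')
for d in env.look_for('bottle1','top'): print(np.round(d['xy']),d['p'])
# heading .25 first, then lower
S0,_=standing((.628,.036,.25),.27)
A=rows(p,S0,n=6)
S1,_=standing((.628,.036,.17),.2)
rows(A,S1,vt=8)
E
```

```text
[0.59696815 0.07887236 0.28295845] [-0.22036967 -0.21781737  2.07824566  0.70721858  0.61682732  0.60478573]
[244. 287.] 0.86
[305. 165.] 0.82
[358. 168.] 0.58
[413. 277.] 0.57
[198. 303.] 0.55
6 x x:-0.049 y:0.161 z:0.116 rx:-0.027 ry:0.018 rz:0.021
11 x x:-0.112 y:-0.008 z:0.094 rx:-0.035 rz:0.029
```

Emit:
drive_tool:
  motion:
    - {"x": -0.049, "y": 0.161, "z": 0.116, "rx": -0.027, "ry": 0.018, "rz": 0.021, "gripper": 40}
    - {"x": -0.049, "y": 0.161, "z": 0.116, "rx": -0.027, "ry": 0.018, "rz": 0.021, "gripper": 40}
    - {"x": -0.049, "y": 0.161, "z": 0.116, "rx": -0.027, "ry": 0.018, "rz": 0.021, "gripper": 40}
    - {"x": -0.049, "y": 0.161, "z": 0.116, "rx": -0.027, "ry": 0.018, "rz": 0.021, "gripper": 40}
    - {"x": -0.049, "y": 0.161, "z": 0.116, "rx": -0.027, "ry": 0.018, "rz": 0.021, "gripper": 40}
    - {"x": -0.049, "y": 0.161, "z": 0.116, "rx": -0.027, "ry": 0.018, "rz": 0.021, "gripper": 40}
    - {"x": -0.112, "y": -0.008, "z": 0.094, "rx": -0.035, "ry": 0, "rz": 0.029, "gripper": 40}
    - {"x": -0.112, "y": -0.008, "z": 0.094, "rx": -0.035, "ry": 0, "rz": 0.029, "gripper": 40}
    - {"x": -0.112, "y": -0.008, "z": 0.094, "rx": -0.035, "ry": 0, "rz": 0.029, "gripper": 40}
    - {"x": -0.112, "y": -0.008, "z": 0.094, "rx": -0.035, "ry": 0, "rz": 0.029, "gripper": 40}
    - {"x": -0.112, "y": -0.008, "z": 0.094, "rx": -0.035, "ry": 0, "rz": 0.029, "gripper": 40}
    - {"x": -0.112, "y": -0.008, "z": 0.094, "rx": -0.035, "ry": 0, "rz": 0.029, "gripper": 40}
    - {"x": 0, "y": 0, "z": 0, "rx": 0, "ry": 0, "rz": 0, "gripper": 40}

```text
time_s: 29.3
tool_pos: [0.571, 0.0225, 0.258]
tcp_rot: [0.899, 0.105, 0.422, -0.049]
wrist_force: [0.3, 0.5, -2.3]
width: 0.0498
grip_force: 25.0
```

```bash
python3 - <<'E'
from h import *
p=cur();print(p[:3,3]+.078*p[:3,2],env.get_state()['joints'])
S1,_=standing((.628,.036,.17),.2)
A=rows(p,S1,n=4)
S1,_=standing((.628,.036,.115),.2)
rows(A,S1,vt=5)
E
```

```text
[0.62931688 0.03624602 0.20807133] [-0.27679216 -0.03025498  2.10334706  1.00494296  0.4589062   0.27229628]
4 x x:-0.149 y:-0.010 z:0.117 rx:-0.043 ry:-0.007 rz:0.039
11 x x:-0.077 z:0.064
```

Emit:
drive_tool:
  motion:
    - {"x": -0.149, "y": -0.01, "z": 0.117, "rx": -0.043, "ry": -0.007, "rz": 0.039, "gripper": 40}
    - {"x": -0.149, "y": -0.01, "z": 0.117, "rx": -0.043, "ry": -0.007, "rz": 0.039, "gripper": 40}
    - {"x": -0.149, "y": -0.01, "z": 0.117, "rx": -0.043, "ry": -0.007, "rz": 0.039, "gripper": 40}
    - {"x": -0.149, "y": -0.01, "z": 0.117, "rx": -0.043, "ry": -0.007, "rz": 0.039, "gripper": 40}
    - {"x": -0.077, "y": 0, "z": 0.064, "rx": 0, "ry": 0, "rz": 0, "gripper": 40}
    - {"x": -0.077, "y": 0, "z": 0.064, "rx": 0, "ry": 0, "rz": 0, "gripper": 40}
    - {"x": -0.077, "y": 0, "z": 0.064, "rx": 0, "ry": 0, "rz": 0, "gripper": 40}
    - {"x": -0.077, "y": 0, "z": 0.064, "rx": 0, "ry": 0, "rz": 0, "gripper": 40}
    - {"x": -0.077, "y": 0, "z": 0.064, "rx": 0, "ry": 0, "rz": 0, "gripper": 40}
    - {"x": -0.077, "y": 0, "z": 0.064, "rx": 0, "ry": 0, "rz": 0, "gripper": 40}
    - {"x": -0.077, "y": 0, "z": 0.064, "rx": 0, "ry": 0, "rz": 0, "gripper": 40}
    - {"x": -0.077, "y": 0, "z": 0.064, "rx": 0, "ry": 0, "rz": 0, "gripper": 40}
    - {"x": 0, "y": 0, "z": 0, "rx": 0, "ry": 0, "rz": 0, "gripper": 40}

```text
time_s: 30.6
tool_pos: [0.5703, 0.0233, 0.1814]
tcp_rot: [0.901, 0.09, 0.421, -0.041]
wrist_force: [0.0, 0.1, -2.4]
width: 0.05
grip_force: 25.0
```

```bash
python3 - <<'E'
from h import *
p=cur();print(p[:3,3]+.078*p[:3,2],env.get_state()['joints'],np.arctan2(p[1,2],p[0,2]))
w=grab('scene');cv2.imwrite('pics/s6.png',cv2.resize(w['frame'][180:360,280:480],None,fx=3,fy=3,interpolation=cv2.INTER_CUBIC))
S1,_=standing((.628,.036,.098),.2)
rows(p,S1,vt=5)
E
```

```text
[0.62893244 0.03508042 0.1313567 ] [-0.2599144   0.12692821  2.14988267  1.44899752  0.34842203 -0.17814298] 0.1975863511368668
7 x x:-0.074 y:-0.003 z:0.060 rx:0.002 ry:-0.002
```

View pics/s6.png

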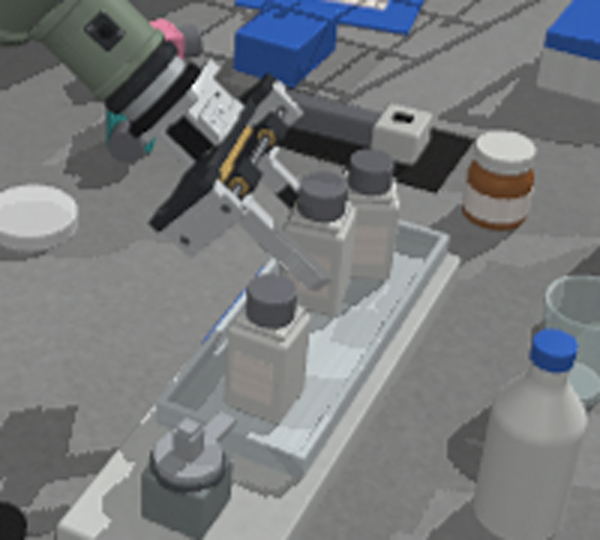

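The third bottle is held between the other two with clearance. Lowering it.

Emit:
drive_tool:
  motion:
    - {"x": -0.074, "y": -0.003, "z": 0.06, "rx": 0, "ry": 0, "rz": 0, "gripper": 40}
    - {"x": -0.074, "y": -0.003, "z": 0.06, "rx": 0, "ry": 0, "rz": 0, "gripper": 40}
    - {"x": -0.074, "y": -0.003, "z": 0.06, "rx": 0, "ry": 0, "rz": 0, "gripper": 40}
    - {"x": -0.074, "y": -0.003, "z": 0.06, "rx": 0, "ry": 0, "rz": 0, "gripper": 40}
    - {"x": -0.074, "y": -0.003, "z": 0.06, "rx": 0, "ry": 0, "rz": 0, "gripper": 40}
    - {"x": -0.074, "y": -0.003, "z": 0.06, "rx": 0, "ry": 0, "rz": 0, "gripper": 40}
    - {"x": -0.04, "y": 0, "z": 0.033, "rx": 0, "ry": 0, "rz": 0, "gripper": 40}
    - {"x": 0, "y": 0, "z": 0, "rx": 0, "ry": 0, "rz": 0, "gripper": 40}
    - {"x": 0, "y": 0, "z": 0, "rx": 0, "ry": 0, "rz": 0, "gripper": 40}

```text
time_s: 31.55
tool_pos: [0.57, 0.0242, 0.151]
tcp_rot: [0.901, 0.091, 0.422, -0.041]
wrist_force: [-0.0, 0.0, -2.2]
width: 0.0498
grip_force: 25.0
```

Emit:
drive_tool:
  motion:
    - {"x": -0.04, "y": 0, "z": 0.033, "rx": 0, "ry": 0, "rz": 0, "gripper": 40}
    - {"x": 0, "y": 0, "z": 0, "rx": 0, "ry": 0, "rz": 0, "gripper": 40}
    - {"x": 0, "y": 0, "z": 0, "rx": 0, "ry": 0, "rz": 0, "gripper": 40}

```text
time_s: 31.85
tool_pos: [0.5698, 0.0243, 0.1482]
tcp_rot: [0.901, 0.091, 0.422, -0.042]
wrist_force: [0.1, -0.1, -2.6]
width: 0.0499
grip_force: 25.0
```

Emit:
drive_tool:
  motion:
    - {"x": -0.03, "y": 0, "z": 0.026, "rx": 0, "ry": 0, "rz": 0, "gripper": 40}
    - {"x": -0.015, "y": 0, "z": 0.013, "rx": 0, "ry": 0, "rz": 0, "gripper": 40}
    - {"x": 0, "y": 0, "z": 0, "rx": 0, "ry": 0, "rz": 0, "gripper": 40}
    - {"x": 0, "y": 0, "z": 0, "rx": 0, "ry": 0, "rz": 0, "gripper": 40}

```text
time_s: 32.25
tool_pos: [0.5713, 0.0244, 0.1476]
tcp_rot: [0.9, 0.091, 0.424, -0.042]
wrist_force: [-4.2, -0.4, 7.8]
width: 0.0501
grip_force: 25.0
```

Contact. Releasing, backing out, then raising the tool.

Emit:
drive_tool:
  motion:
    - {"x": 0, "y": 0, "z": 0, "rx": 0, "ry": 0, "rz": 0, "gripper": 64}
    - {"x": 0, "y": 0, "z": 0, "rx": 0, "ry": 0, "rz": 0, "gripper": 64}
    - {"x": 0, "y": 0, "z": 0, "rx": 0, "ry": 0, "rz": 0, "gripper": 64}
    - {"x": 0, "y": 0, "z": 0, "rx": 0, "ry": 0, "rz": 0, "gripper": 64}
    - {"x": 0, "y": 0, "z": -0.15, "rx": 0, "ry": 0, "rz": 0, "gripper": 64}
    - {"x": 0, "y": 0, "z": -0.25, "rx": 0, "ry": 0, "rz": 0, "gripper": 64}
    - {"x": 0, "y": 0, "z": -0.3, "rx": 0, "ry": 0, "rz": 0, "gripper": 64}
    - {"x": 0, "y": 0, "z": -0.4, "rx": 0, "ry": 0, "rz": 0, "gripper": 64}
    - {"x": 0, "y": 0, "z": -0.4, "rx": 0, "ry": 0, "rz": 0, "gripper": 64}
    - {"x": 0, "y": 0, "z": -0.5, "rx": 0, "ry": 0, "rz": 0, "gripper": 64}
    - {"x": 0, "y": 0, "z": -0.5, "rx": 0, "ry": 0, "rz": 0, "gripper": 64}
    - {"x": 0, "y": 0, "z": -0.5, "rx": 0, "ry": 0, "rz": 0, "gripper": 64}
    - {"x": 0, "y": 0, "z": 0, "rx": 0, "ry": 0, "rz": 0, "gripper": 94}

```text
time_s: 33.55
tool_pos: [0.4565, 0.0011, 0.2432]
tcp_rot: [0.9, 0.091, 0.424, -0.04]
wrist_force: [0.5, -0.9, 0.6]
width: 0.0691
grip_force: 0.0
```

```bash
python3 - <<'E'
from h import *
np.set_printoptions(precision=4,suppress=True)
t=grab('top');s=grab('scene')
for n in ('handle','handle_mat','spindle_seat','spindle_top','label'):
  for c in('top','scene'): print(n,c,[(np.round(d['xy'],1).tolist(),round(d['p'],2)) for d in env.landmark_of(n,c)[:2]])
cv2.imwrite('pics/t7.png',cv2.resize(t['frame'][140:280,250:490],None,fx=3.3,fy=3.3,interpolation=cv2.INTER_CUBIC))
p=cur();print(p[:3,3])
# view pose: tool down, above handle, tool x yaw
V=pose((.41,-.376,.25),(0,0,-1),(0.34,-0.94,0),0);print(V[:3,3])
rows(p,V)
E
```

```text
handle top [([456.7, 250.4], 0.6), ([202.1, 206.4], 0.58)]
handle scene [([210.8, 372.8], 0.63)]
handle_mat top [([461.2, 242.4], 0.8), ([322.2, 170.7], 0.27)]
handle_mat scene [([204.3, 375.2], 0.84)]
spindle_seat top [([396.5, 167.4], 0.91)]
spindle_seat scene [([343.6, 332.2], 0.65)]
spindle_top top [([199.5, 222.7], 0.62), ([403.4, 161.0], 0.49)]
spindle_top scene [([340.7, 325.6], 0.74)]
label top [([458.5, 175.8], 0.77), ([355.5, 166.6], 0.53)]
label scene []
[0.4569 0.0018 0.2408]
[ 0.41  -0.376  0.25 ]
9 x x:-0.287 y:0.784 z:-0.165 rx:0.052 ry:-0.695 rz:-0.109
```

View pics/t7.png

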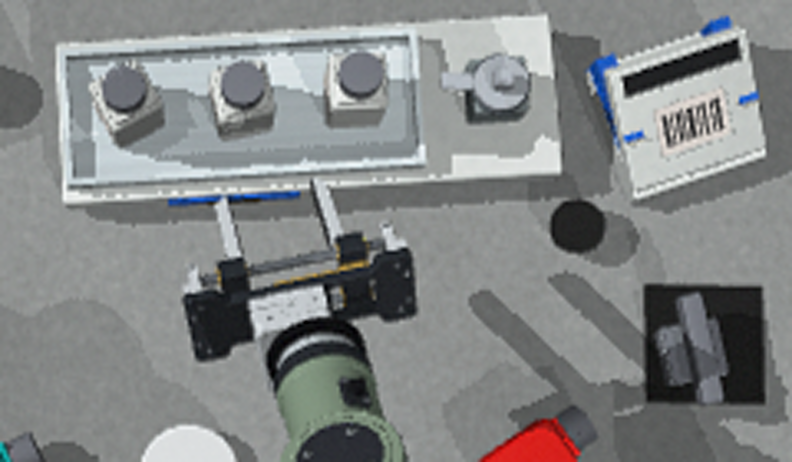

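All three bottles stand in the tray, caps at (127,87), (243,85) and (360,75). The T-handle is on its mat near (697,347). I'll go above it for a wrist view.

```bash
python3 - <<'E'
from h import *
V=pose((.40,-.376,.27),(0,0,-1),(.217,-.976,0),0)
rows(cur(),V)
E
```

```text
9 x x:-0.241 y:0.795 z:-0.201 rx:0.007 ry:-0.696 rz:-0.014
```

Emit:
drive_tool:
  motion:
    - {"x": -0.241, "y": 0.795, "z": -0.201, "rx": 0.007, "ry": -0.696, "rz": -0.014, "gripper": 94}
    - {"x": -0.241, "y": 0.795, "z": -0.201, "rx": 0.007, "ry": -0.696, "rz": -0.014, "gripper": 94}
    - {"x": -0.241, "y": 0.795, "z": -0.201, "rx": 0.007, "ry": -0.696, "rz": -0.014, "gripper": 94}
    - {"x": -0.241, "y": 0.795, "z": -0.201, "rx": 0.007, "ry": -0.696, "rz": -0.014, "gripper": 94}
    - {"x": -0.241, "y": 0.795, "z": -0.201, "rx": 0.007, "ry": -0.696, "rz": -0.014, "gripper": 94}
    - {"x": -0.241, "y": 0.795, "z": -0.201, "rx": 0.007, "ry": -0.696, "rz": -0.014, "gripper": 94}
    - {"x": -0.241, "y": 0.795, "z": -0.201, "rx": 0.007, "ry": -0.696, "rz": -0.014, "gripper": 94}
    - {"x": -0.241, "y": 0.795, "z": -0.201, "rx": 0.007, "ry": -0.696, "rz": -0.014, "gripper": 94}
    - {"x": -0.241, "y": 0.795, "z": -0.201, "rx": 0.007, "ry": -0.696, "rz": -0.014, "gripper": 94}
    - {"x": 0, "y": 0, "z": 0, "rx": 0, "ry": 0, "rz": 0, "gripper": 94}
    - {"x": 0, "y": 0, "z": 0, "rx": 0, "ry": 0, "rz": 0, "gripper": 94}

```text
time_s: 35.25
tool_pos: [0.4002, -0.3762, 0.2698]
tcp_rot: [0.994, 0.109, 0.001, -0.0]
wrist_force: [0.3, 0.8, -0.6]
width: 0.094
grip_force: 0.0
```

```bash
python3 - <<'E'
from h import *
np.set_printoptions(precision=4,suppress=True)
f=grab('wrist','w8.png');print(f['pose'],env.get_state()['joints'])
for n in('handle','handle_mat'):
    for d in env.landmark_of(n,'wrist'): print(n,np.round(d['xy'],1),d['p'],atz(f,d['xy'],0))
E
```

```text
[[ 0.2175 -0.9366 -0.2746  0.4798]
 [-0.9761 -0.2089 -0.0604 -0.3589]
 [-0.0007  0.2811 -0.9597  0.3515]
 [ 0.      0.      0.      1.    ]] [-0.9121  0.18    1.644   0.0014  1.3186  0.4394]
handle [317.  212.5] 0.86 [ 0.4089 -0.3723  0.    ]
handle_mat [339.5 211. ] 0.73 [ 0.4148 -0.3922  0.    ]
```

View pics/w8.png

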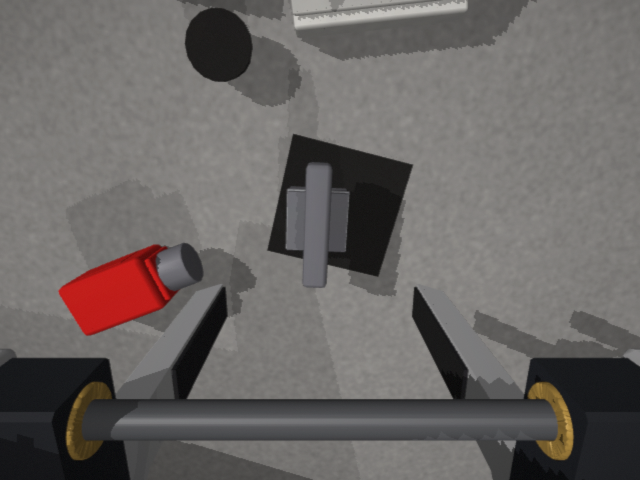

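The wrist view shows the handle's bar from (318,163) to (315,287) and its mat corners at (293,134), (412,164), (378,276) and (268,250).

```bash
python3 - <<'E'
from h import *
np.set_printoptions(precision=4,suppress=True)
f=grab('wrist')
g=cv2.cvtColor(f['frame'],cv2.COLOR_BGR2GRAY)
for r in (175,185,220,240,262,275): print(r,g[r,280:355:3])
a=atz(f,(318.7,163),.06);b=atz(f,(315.5,283),.06);print(a,b,(a+b)/2,np.linalg.norm(a-b),np.degrees(np.arctan2(*(a-b)[[1,0]])))
M=np.array([atz(f,p,0) for p in[(293,134),(412,164),(378,276),(268,250)]]);print(M,M.mean(0))
H=np.array([atz(f,p,.034) for p in[(287,188),(349,189),(347,251),(286,249)]]);print(H,H.mean(0))
E
```

```text
175 [122 127  49  28  27  26  28  29  27  32 108 111 111 110 108 107 107  89
  54  28  28  29  31  30  31]
185 [127  94  29  28  32  41  34  34  31  41 109 110 110 109 108 107 106  84
  41  26  27  28  29  31  30]
220 [ 30  33  29 112 108 107 104  96  96  94 110 111 109 108 108 107  96  64
  77  77  78  77  77  82  20]
240 [ 28  28  30 119 108 108  97  96  97 103 110 109 109 108 107 106  86  62
  78  77  77  78  77  36  22]
262 [122 123 122 122 123 124 124 117 113 107 109 109 108 107 108 104  71  32
  29  31  31  31  32  31  23]
275 [124 123 127 122 119 122 121 123 115 109 110 108 108 107 107  97  70 132
 135 137 132 134 134 132 100]
[ 0.4568 -0.3612  0.06  ] [ 0.3633 -0.3795  0.06  ] [ 0.4101 -0.3704  0.06  ] 0.09524609196358402 11.057337636515477
[[ 0.4715 -0.3348  0.    ]
 [ 0.4695 -0.4434  0.    ]
 [ 0.3598 -0.4417  0.    ]
 [ 0.3624 -0.3328  0.    ]] [ 0.4158 -0.3882  0.    ]
[[ 0.4295 -0.3406  0.034 ]
 [ 0.4398 -0.3904  0.034 ]
 [ 0.3877 -0.4015  0.034 ]
 [ 0.378  -0.35    0.034 ]] [ 0.4088 -0.3707  0.034 ]
```

```bash
python3 - <<'E'
from h import *
V=pose((.615,-.165,.29),(0,0,-1),(.217,-.976,0),0)
rows(cur(),V)
E
```

```text
7 x x:0.731 y:-0.450 z:-0.057
```

Emit:
drive_tool:
  motion:
    - {"x": 0.731, "y": -0.45, "z": -0.057, "rx": 0, "ry": 0, "rz": 0, "gripper": 94}
    - {"x": 0.731, "y": -0.45, "z": -0.057, "rx": 0, "ry": 0, "rz": 0, "gripper": 94}
    - {"x": 0.731, "y": -0.45, "z": -0.057, "rx": 0, "ry": 0, "rz": 0, "gripper": 94}
    - {"x": 0.731, "y": -0.45, "z": -0.057, "rx": 0, "ry": 0, "rz": 0, "gripper": 94}
    - {"x": 0.731, "y": -0.45, "z": -0.057, "rx": 0, "ry": 0, "rz": 0, "gripper": 94}
    - {"x": 0.731, "y": -0.45, "z": -0.057, "rx": 0, "ry": 0, "rz": 0, "gripper": 94}
    - {"x": 0.731, "y": -0.45, "z": -0.057, "rx": 0, "ry": 0, "rz": 0, "gripper": 94}
    - {"x": 0, "y": 0, "z": 0, "rx": 0, "ry": 0, "rz": 0, "gripper": 94}
    - {"x": 0, "y": 0, "z": 0, "rx": 0, "ry": 0, "rz": 0, "gripper": 94}

```text
time_s: 36.35
tool_pos: [0.6152, -0.165, 0.2902]
tcp_rot: [0.994, 0.111, -0.0, 0.0]
wrist_force: [-0.7, 0.0, -0.1]
width: 0.0939
grip_force: 0.0
```

```bash
python3 - <<'E'
from h import *
import pickle
f=grab('wrist');pickle.dump(f,open('va.pkl','wb'))
for n in('spindle_seat','spindle_top'):
    for d in env.landmark_of(n,'wrist'): print(n,np.round(d['xy'],1),d['p'])
c=proj(f,(.64,-.19,.12));print(c);x,y=int(c[0]),int(c[1])
V=pose((.635,-.225,.29),(0,0,-1),(.217,-.976,0),0);rows(cur(),V,vt=35)
E
```

```text
spindle_seat [365.3 218.7] 0.62
spindle_seat [366.2 230.9] 0.42
spindle_top [368.4 231.7] 0.62
[363.06450277 228.38011918]
2 x x:0.077 y:0.609 z:0.002 rx:0.002 rz:-0.004
```

Emit:
drive_tool:
  motion:
    - {"x": 0.095, "y": 0.628, "z": 0, "rx": 0, "ry": 0, "rz": 0, "gripper": 94}
    - {"x": 0.095, "y": 0.628, "z": 0, "rx": 0, "ry": 0, "rz": 0, "gripper": 94}
    - {"x": 0, "y": 0, "z": 0, "rx": 0, "ry": 0, "rz": 0, "gripper": 94}
    - {"x": 0, "y": 0, "z": 0, "rx": 0, "ry": 0, "rz": 0, "gripper": 94}

```text
time_s: 36.9
tool_pos: [0.6373, -0.2273, 0.2901]
tcp_rot: [0.994, 0.108, -0.0, -0.0]
wrist_force: [-0.1, -0.2, -0.8]
width: 0.094
grip_force: 0.0
```

```bash
python3 - <<'E'
from h import *
import pickle
f=grab('wrist');pickle.dump(f,open('vb.pkl','wb'))
for n in('spindle_seat','spindle_top'):
    for d in env.landmark_of(n,'wrist'): print(n,np.round(d['xy'],1),d['p'])
c=proj(f,(.64,-.19,.12));print(c)
a=pickle.load(open('va.pkl','rb'))
out=[]
for q in(a,f):
    u,v=proj(q,(.64,-.19,.12)).astype(int);u=np.clip(u,65,575);v=np.clip(v,65,415);print('origin',u-65,v-65)
    out.append(cv2.resize(q['frame'][v-65:v+65,u-65:u+65],(390,390),interpolation=cv2.INTER_CUBIC))
cv2.imwrite('pics/sp.png',np.hstack(out))
E
```

```text
spindle_seat [273.7 229.8] 0.92
spindle_top [270.2 240.5] 0.56
[265.68424545 239.95255548]
origin 298 163
origin 200 174
```

View pics/sp.png

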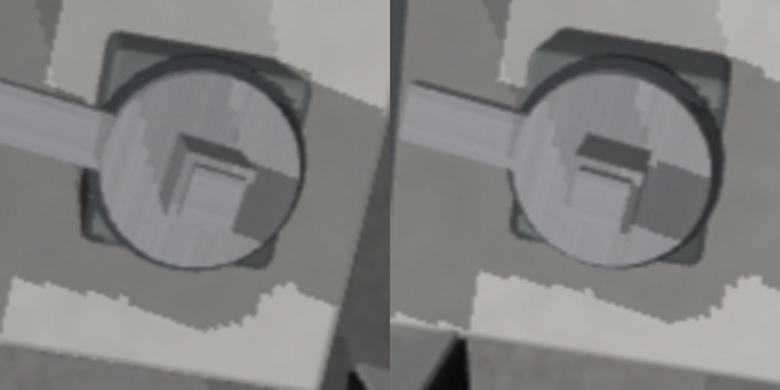

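```bash
python3 - <<'E'
from h import *
import pickle
np.set_printoptions(precision=4,suppress=True)
a=pickle.load(open('va.pkl','rb'));b=pickle.load(open('vb.pkl','rb'))
print('top',tri([ray(a,(369,230.3)),ray(b,(270.6,240))]),'seat',tri([ray(a,(364.8,219)),ray(b,(273.9,230))]))
for q,c in((a,(369,229)),(b,(270.6,240))):
    print('top@.126',atz(q,c,.126),'seat@.1',atz(q,(364.8,219) if q is a else (273.9,230),.1))
    g=cv2.cvtColor(q['frame'],cv2.COLOR_BGR2GRAY)
    u,v=int(c[0]),int(c[1]);g=cv2.resize(g[v-25:v+25,u-25:u+25],None,fx=4,fy=4,interpolation=cv2.INTER_CUBIC)
    L=cv2.createLineSegmentDetector(0).detect(g)[0][:,0]
    for s in L:
        if np.hypot(s[2]-s[0],s[3]-s[1])<20: continue
        p1=(s[:2]-1.5)/4+[u-25,v-25];p2=(s[2:]-1.5)/4+[u-25,v-25]
        e=atz(q,p2,.12)-atz(q,p1,.12);print(np.round(p1-c,1),np.round(p2-c,1),'yaw mod90',round((np.degrees(np.arctan2(e[1],e[0]))+45)%90-45,1),round(1000*np.linalg.norm(e),1))
    # ellipse check by Hough circle
    G=cv2.cvtColor(q['frame'],cv2.COLOR_BGR2GRAY)
    h=cv2.HoughCircles(G,cv2.HOUGH_GRADIENT,1,50,param1=80,param2=15,minRadius=28,maxRadius=40)
    print('circ',[x for x in h[0] if np.hypot(x[0]-c[0],x[1]-c[1])<25])
E
```

```text
top [ 0.6407 -0.1936  0.1222] seat [ 0.6426 -0.1929  0.1001]
top@.126 [ 0.6418 -0.1929  0.126 ] seat@.1 [ 0.6426 -0.1929  0.1   ]
[ 3.9 21.8] [16.  15.4] yaw mod90 41.9 9.2
[-22.2  19.9] [-0.  23.4] yaw mod90 3.6 15.4
[14.2 -9.4] [ -9.  -16.2] yaw mod90 -3.8 16.3
[-11.6 -22.3] [  9.1 -16.2] yaw mod90 -3.9 14.4
[ -6.2 -12.6] [10.7 -7.5] yaw mod90 -4.1 11.9
[  8.5 -15.9] [ 15.  -10.7] yaw mod90 -25.3 5.7
[ 9.9 -6.1] [ -5.9 -10.8] yaw mod90 -4.0 11.1
[16.7 23.3] [ 2.9 22.1] yaw mod90 7.6 9.4
[-6.6 24.4] [-21.2  21.8] yaw mod90 2.1 10.2
[ 2.  23.5] [-5.5 23.7] yaw mod90 14.2 5.1
[20.6 16.7] [17.6 22.8] yaw mod90 -10.2 4.6
[ 15.1 -11.4] [24.2 -8.2] yaw mod90 -6.5 6.6
[ 5.7 10. ] [10.9 -5.1] yaw mod90 -3.5 10.9
[16.9 14.1] [22.   8.2] yaw mod90 -25.4 5.2
[-17.    4.1] [-18.8  -2.1] yaw mod90 29.2 4.5
circ [array([364.5, 219.5,  33.8], dtype=float32)]
top@.126 [ 0.6425 -0.1937  0.126 ] seat@.1 [ 0.6425 -0.1929  0.1   ]
[ 1.1 23.3] [22.6 17.7] yaw mod90 27.7 15.5
[23.5 20.6] [ 8.8 22.8] yaw mod90 21.2 10.3
[13.8 -8.6] [ -9.1 -15. ] yaw mod90 -3.8 15.9
[ 9.1 -5. ] [-8.2 -9.9] yaw mod90 -3.9 12.0
[ -5.  -22.2] [ 16.3 -16.2] yaw mod90 -3.9 14.7
[ -6.6 -11.4] [ 9.2 -6.9] yaw mod90 -4.0 10.9
[-26.2   4.8] [-17.7  15.1] yaw mod90 -41.2 9.1
[-11.6  18.7] [ 0.5 22. ] yaw mod90 -3.5 8.5
[ 5.3 10.7] [ 8.  -0.4] yaw mod90 -2.3 8.1
[ -9.  -15.7] [ -5.3 -22.1] yaw mod90 -18.6 5.1
[-19.3  14.9] [-25.9  13.5] yaw mod90 0.1 4.6
[-17.3  14.5] [-11.6  18.3] yaw mod90 -23.9 4.7
circ [array([272.5, 229.5,  31.6], dtype=float32)]
```

```bash
python3 - <<'E'
from h import *
a=np.radians(11.1)
V=pose((.405,-.3705,.26),(0,0,-1),(np.sin(a),-np.cos(a),0),0)
rows(cur(),V)
E
```

```text
7 x x:-0.736 y:0.268 z:0.087 rz:0.026
```

Emit:
drive_tool:
  motion:
    - {"x": -0.736, "y": 0.268, "z": 0.087, "rx": 0, "ry": 0, "rz": 0.026, "gripper": 94}
    - {"x": -0.736, "y": 0.268, "z": 0.087, "rx": 0, "ry": 0, "rz": 0.026, "gripper": 94}
    - {"x": -0.736, "y": 0.268, "z": 0.087, "rx": 0, "ry": 0, "rz": 0.026, "gripper": 94}
    - {"x": -0.736, "y": 0.268, "z": 0.087, "rx": 0, "ry": 0, "rz": 0.026, "gripper": 94}
    - {"x": -0.736, "y": 0.268, "z": 0.087, "rx": 0, "ry": 0, "rz": 0.026, "gripper": 94}
    - {"x": -0.736, "y": 0.268, "z": 0.087, "rx": 0, "ry": 0, "rz": 0.026, "gripper": 94}
    - {"x": -0.736, "y": 0.268, "z": 0.087, "rx": 0, "ry": 0, "rz": 0.026, "gripper": 94}
    - {"x": 0, "y": 0, "z": 0, "rx": 0, "ry": 0, "rz": 0, "gripper": 94}
    - {"x": 0, "y": 0, "z": 0, "rx": 0, "ry": 0, "rz": 0, "gripper": 94}

```text
time_s: 37.95
tool_pos: [0.4054, -0.3704, 0.2602]
tcp_rot: [0.995, 0.096, 0.001, 0.0]
wrist_force: [-0.3, 0.1, 0.9]
width: 0.0939
grip_force: 0.0
```

```bash
cat >> h.py <<'E'
def segs(q,c,z,hw=60,minmm=30):
    g=cv2.cvtColor(q['frame'],cv2.COLOR_BGR2GRAY);u,v=int(c[0]),int(c[1]);u0,v0=max(u-hw,0),max(v-hw,0)
    g=cv2.resize(g[v0:v+hw,u0:u+hw],None,fx=3,fy=3,interpolation=cv2.INTER_CUBIC)
    for s in cv2.createLineSegmentDetector(0).detect(g)[0][:,0]:
        p1=(s[:2]-1)/3+[u0,v0];p2=(s[2:]-1)/3+[u0,v0];A=atz(q,p1,z);B=atz(q,p2,z);e=B-A
        if np.linalg.norm(e)*1000>minmm: print(p1.round(1),p2.round(1),'yaw',round(np.degrees(np.arctan2(e[1],e[0])),1),'mm',round(1000*np.linalg.norm(e),1),A[:2].round(4),B[:2].round(4))
E
python3 - <<'E'
from h import *
f=grab('wrist')
d=env.landmark_of('handle','wrist')[0];print(d['xy'],atz(f,d['xy'],0))
c=proj(f,(.41,-.3705,.06));print('top',c)
segs(f,c,.06,85,15)
E
```

```text
[319.2, 223.9] [ 0.40631057 -0.37075444  0.        ]
top [319.83528303 237.42441731]
[384.8 284.6] [333.  273.7] yaw 88.5 mm 41.7 [ 0.3822 -0.4278] [ 0.3833 -0.3862]
[336.2 151.3] [403.2 166.5] yaw -91.4 mm 49.4 [ 0.4744 -0.3697] [ 0.4732 -0.419 ]
[271.2 260. ] [292.6 151.7] yaw -1.5 mm 83.0 [ 0.3852 -0.3373] [ 0.4681 -0.3394]
[289.9 198.5] [289.9 259.4] yaw -170.2 mm 47.1 [ 0.4348 -0.3433] [ 0.3884 -0.3513]
[308.5 268.6] [271.5 260.9] yaw 88.5 mm 29.1 [ 0.3838 -0.3667] [ 0.3845 -0.3376]
[351.5 260.2] [354.2 199.8] yaw 10.0 mm 46.8 [ 0.3969 -0.3979] [ 0.443  -0.3898]
[333.5 274.8] [333.1 295.2] yaw -169.6 mm 17.2 [ 0.3825 -0.3868] [ 0.3656 -0.3898]
[403.6 219.7] [384.8 284.6] yaw 178.6 mm 53.3 [ 0.4355 -0.4291] [ 0.3822 -0.4278]
[309.6 173.5] [309.  198.5] yaw -170.7 mm 18.1 [ 0.4554 -0.3541] [ 0.4375 -0.357 ]
[291.7 258.5] [291.8 202.7] yaw 9.8 mm 43.3 [ 0.3894 -0.3525] [ 0.432  -0.3452]
[335.9 195.6] [335.  173.1] yaw 14.0 mm 16.3 [ 0.4434 -0.3759] [ 0.4592 -0.3719]
```

```bash
python3 - <<'E'
from h import *
np.set_printoptions(precision=4,suppress=True,linewidth=150)
f=grab('wrist');g=cv2.cvtColor(f['frame'],cv2.COLOR_BGR2GRAY).astype(int)
print('col320',160,g[160:185,318:323].mean(1).round());print(280,g[280:312,318:323].mean(1).round())
print('col298 hub',190,g[190:210,296:302].mean(1).round(),250,g[250:272,296:302].mean(1).round())
print('row285',300,g[283:287,300:345].mean(0).round());print('row185',300,g[183:187,300:345].mean(0).round())
E
```

```text
col320 160 [ 28.  28.  28.  27.  28.  28.  28.  28.  28.  28.  28.  28.  32.  53.  65.  70.  81.  95. 102. 105. 107. 109. 110. 110. 110.]
280 [109. 110. 110. 109. 109. 109. 109. 109. 109. 108. 109. 109. 109. 109. 109. 109. 108. 109. 108.  97.  89. 111. 122. 127. 130. 132. 128. 126. 125.
 125. 123. 122.]
col298 hub 190 [ 28.  29.  29.  29.  28.  28.  34.  64.  66.  70.  94. 127. 107.  86. 102. 105. 106. 105. 106. 108.] 250 [105. 104. 104. 105. 103. 104. 106. 107. 106. 106. 108. 105.  69.  36.  28.  29.  30.  42.  90. 119. 122. 123.]
row285 300 [124. 126. 126. 126. 126. 126. 126. 124. 110. 100. 109. 109. 111. 110. 110. 110. 109. 110. 109. 109. 109. 109. 109. 109. 109. 108. 108. 108. 106.
 100.  88.  79.  71.  89. 128. 133. 133. 134. 134. 135. 136. 136. 136. 136. 136.]
row185 300 [ 28.  29.  27.  28.  28.  28.  28.  28.  30.  52.  90. 107. 110. 110. 111. 112. 110. 110. 110. 110. 110. 110. 109. 109. 108. 107. 108. 107. 108.
 107. 107. 105.  98.  89.  79.  68.  52.  33.  29.  28.  28.  28.  29.  29.  28.]
```

```bash
python3 - <<'E'
from h import *
np.set_printoptions(precision=4,suppress=True)
f=grab('wrist')
A=atz(f,(321.5,175.5),.058);B=atz(f,(320,300.8),.058);print(A,B,(A+B)/2,np.linalg.norm(A-B))
A=atz(f,(298,201),.033);B=atz(f,(298,262.3),.033);C=atz(f,(345,201),.033);D=atz(f,(345,262.3),.033);print(np.linalg.norm(A-B),(A+B+C+D)/4)
hc=np.array([.409,-.3705])
a=np.radians(10.5)
G=pose((.409,-.3705,.134),(0,0,-1),(np.sin(a),-np.cos(a),0),0)
rows(cur(),G,vt=30)
E
```

```text
[ 0.4569 -0.3624  0.058 ] [ 0.3594 -0.3807  0.058 ] [ 0.4082 -0.3715  0.058 ] 0.09916643093213906
0.052181721052217446 [ 0.4087 -0.3722  0.033 ]
5 x x:0.008 y:0.003 z:0.505 rx:0.002 ry:-0.002 rz:0.018
```

Emit:
drive_tool:
  grip_force: 45
  motion:
    - {"x": 0.008, "y": 0.003, "z": 0.505, "rx": 0.002, "ry": -0.002, "rz": 0.018, "gripper": 94}
    - {"x": 0.008, "y": 0.003, "z": 0.505, "rx": 0.002, "ry": -0.002, "rz": 0.018, "gripper": 94}
    - {"x": 0.008, "y": 0.003, "z": 0.505, "rx": 0.002, "ry": -0.002, "rz": 0.018, "gripper": 94}
    - {"x": 0.008, "y": 0.003, "z": 0.505, "rx": 0.002, "ry": -0.002, "rz": 0.018, "gripper": 94}
    - {"x": 0.008, "y": 0.003, "z": 0.5, "rx": 0.002, "ry": -0.002, "rz": 0.018, "gripper": 94}
    - {"x": 0, "y": 0, "z": 0, "rx": 0, "ry": 0, "rz": 0, "gripper": 12}
    - {"x": 0, "y": 0, "z": 0, "rx": 0, "ry": 0, "rz": 0, "gripper": 12}
    - {"x": 0, "y": 0, "z": 0, "rx": 0, "ry": 0, "rz": 0, "gripper": 12}
    - {"x": 0, "y": 0, "z": 0, "rx": 0, "ry": 0, "rz": 0, "gripper": 12}
    - {"x": 0, "y": 0, "z": 0, "rx": 0, "ry": 0, "rz": 0, "gripper": 12}
    - {"x": 0, "y": 0, "z": 0, "rx": 0, "ry": 0, "rz": 0, "gripper": 12}
    - {"x": 0, "y": 0, "z": 0, "rx": 0, "ry": 0, "rz": 0, "gripper": 12}
    - {"x": 0, "y": 0, "z": 0, "rx": 0, "ry": 0, "rz": 0, "gripper": 12}
    - {"x": 0, "y": 0, "z": 0, "rx": 0, "ry": 0, "rz": 0, "gripper": 12}
    - {"x": 0, "y": 0, "z": 0, "rx": 0, "ry": 0, "rz": 0, "gripper": 12}

```text
time_s: 39.65
tool_pos: [0.4078, -0.3714, 0.1339]
tcp_rot: [0.996, 0.09, -0.0, -0.0]
wrist_force: [0.3, -0.7, 0.0]
width: 0.0199
grip_force: 45.0
```

```bash
python3 - <<'E'
from h import *
p=cur();print(p[:3,3],R.from_matrix(p[:3,:3]).as_euler('zyx',degrees=True),env.get_state()['width'])
L=p.copy();L[2,3]+=.14
rows(p,L,vt=35)
a=np.radians(86.1)
G=pose((.6425,-.193,.275),(0,0,-1),(np.sin(a),-np.cos(a),0),0)
rows(L,G,vr=6)
E
```

```text
[ 0.40781831 -0.37138328  0.13394379] [-1.03629809e+01 -4.19917450e-02 -1.79998979e+02] 0.01987138212527876
4 x z:-0.700
13 x x:0.483 y:0.069 z:-0.002 rz:-0.728
```

Emit:
drive_tool:
  motion:
    - {"x": 0, "y": 0, "z": -0.7, "rx": 0, "ry": 0, "rz": 0, "gripper": 12}
    - {"x": 0, "y": 0, "z": -0.7, "rx": 0, "ry": 0, "rz": 0, "gripper": 12}
    - {"x": 0, "y": 0, "z": -0.7, "rx": 0, "ry": 0, "rz": 0, "gripper": 12}
    - {"x": 0, "y": 0, "z": -0.8, "rx": 0, "ry": 0, "rz": 0, "gripper": 12}
    - {"x": 0.483, "y": 0.069, "z": 0, "rx": 0, "ry": 0, "rz": -0.728, "gripper": 12}
    - {"x": 0.483, "y": 0.069, "z": 0, "rx": 0, "ry": 0, "rz": -0.728, "gripper": 12}
    - {"x": 0.483, "y": 0.069, "z": 0, "rx": 0, "ry": 0, "rz": -0.728, "gripper": 12}
    - {"x": 0.483, "y": 0.069, "z": 0, "rx": 0, "ry": 0, "rz": -0.728, "gripper": 12}
    - {"x": 0.483, "y": 0.069, "z": 0, "rx": 0, "ry": 0, "rz": -0.728, "gripper": 12}
    - {"x": 0.483, "y": 0.069, "z": 0, "rx": 0, "ry": 0, "rz": -0.728, "gripper": 12}
    - {"x": 0.483, "y": 0.069, "z": 0, "rx": 0, "ry": 0, "rz": -0.728, "gripper": 12}
    - {"x": 0.483, "y": 0.069, "z": 0, "rx": 0, "ry": 0, "rz": -0.728, "gripper": 12}
    - {"x": 0.483, "y": 0.069, "z": 0, "rx": 0, "ry": 0, "rz": -0.728, "gripper": 12}
    - {"x": 0.483, "y": 0.069, "z": 0, "rx": 0, "ry": 0, "rz": -0.728, "gripper": 12}
    - {"x": 0.483, "y": 0.069, "z": 0, "rx": 0, "ry": 0, "rz": -0.728, "gripper": 12}
    - {"x": 0.483, "y": 0.069, "z": 0, "rx": 0, "ry": 0, "rz": -0.728, "gripper": 12}
    - {"x": 0.483, "y": 0.069, "z": 0, "rx": 0, "ry": 0, "rz": -0.728, "gripper": 12}
    - {"x": 0, "y": 0, "z": 0, "rx": 0, "ry": 0, "rz": 0, "gripper": 12}
    - {"x": 0, "y": 0, "z": 0, "rx": 0, "ry": 0, "rz": 0, "gripper": 12}

```text
time_s: 41.55
tool_pos: [0.6424, -0.1929, 0.2778]
tcp_rot: [0.731, 0.682, -0.001, -0.001]
wrist_force: [-0.1, -1.4, -2.3]
width: 0.0197
grip_force: 45.0
```

```bash
python3 - <<'E'
from h import *
p=cur();print(p[:3,3],R.from_matrix(p[:3,:3]).as_euler('zyx',degrees=True),env.get_state()['wrist_force'],env.get_state()['joints'])
a=np.radians(86.1)
G=pose((.6425,-.193,.264),(0,0,-1),(np.sin(a),-np.cos(a),0),0)
rows(p,G,n=2)
E
```

```text
[ 0.64238447 -0.1928531   0.2778327 ] [-8.60662180e+01 -1.56065680e-01 -1.79984689e+02] [-0.10170017 -1.43588468 -2.32051028] [-4.20211821e-01  4.26652038e-01  1.30822880e+00 -8.78656513e-04
  1.40930779e+00 -3.51412334e-01]
2 x y:0.002 z:0.138 rx:-0.010 rz:-0.002
```

Emit:
drive_tool:
  motion:
    - {"x": 0, "y": 0, "z": 0.138, "rx": 0, "ry": 0.02, "rz": 0, "gripper": 12}
    - {"x": 0, "y": 0, "z": 0.138, "rx": 0, "ry": 0, "rz": 0, "gripper": 12}
    - {"x": 0, "y": 0, "z": 0.05, "rx": 0, "ry": 0, "rz": 0, "gripper": 12}
    - {"x": 0, "y": 0, "z": 0.05, "rx": 0, "ry": 0, "rz": 0, "gripper": 12}
    - {"x": 0, "y": 0, "z": 0.05, "rx": 0, "ry": 0, "rz": 0, "gripper": 12}
    - {"x": 0, "y": 0, "z": 0, "rx": 0, "ry": 0, "rz": 0, "gripper": 12}

```text
time_s: 42.15
tool_pos: [0.6425, -0.1933, 0.257]
tcp_rot: [0.731, 0.682, 0.001, -0.002]
wrist_force: [-0.5, 0.2, -2.0]
width: 0.0199
grip_force: 45.0
```

Emit:
drive_tool:
  motion:
    - {"x": 0, "y": 0, "z": 0.04, "rx": 0, "ry": 0, "rz": 0, "gripper": 12}
    - {"x": 0, "y": 0, "z": 0.04, "rx": 0, "ry": 0, "rz": 0, "gripper": 12}
    - {"x": 0, "y": 0, "z": 0, "rx": 0, "ry": 0, "rz": 0, "gripper": 12}

```text
time_s: 42.45
tool_pos: [0.6426, -0.193, 0.2532]
tcp_rot: [0.731, 0.683, 0.001, -0.002]
wrist_force: [0.1, 0.7, -2.3]
width: 0.0199
grip_force: 45.0
```

Emit:
drive_tool:
  motion:
    - {"x": 0, "y": 0, "z": 0.05, "rx": 0, "ry": 0, "rz": 0, "gripper": 12}
    - {"x": 0, "y": 0, "z": 0.05, "rx": 0, "ry": 0, "rz": 0, "gripper": 12}
    - {"x": 0, "y": 0, "z": 0.05, "rx": 0, "ry": 0, "rz": 0, "gripper": 12}
    - {"x": 0, "y": 0, "z": 0.05, "rx": 0, "ry": 0, "rz": 0, "gripper": 12}
    - {"x": 0, "y": 0, "z": 0.05, "rx": 0, "ry": 0, "rz": 0, "gripper": 12}
    - {"x": 0, "y": 0, "z": 0.05, "rx": 0, "ry": 0, "rz": 0, "gripper": 12}
    - {"x": 0, "y": 0, "z": 0, "rx": 0, "ry": 0, "rz": 0, "gripper": 12}

```text
time_s: 43.15
tool_pos: [0.6424, -0.193, 0.2379]
tcp_rot: [0.731, 0.683, 0.001, -0.002]
wrist_force: [0.1, 0.4, -3.1]
width: 0.0193
grip_force: 45.0
```

Emit:
drive_tool:
  motion:
    - {"x": 0, "y": 0, "z": 0.03, "rx": 0, "ry": 0, "rz": 0, "gripper": 12}
    - {"x": 0, "y": 0, "z": 0.03, "rx": 0, "ry": 0, "rz": 0, "gripper": 12}
    - {"x": 0, "y": 0, "z": 0.02, "rx": 0, "ry": 0, "rz": 0, "gripper": 12}
    - {"x": 0, "y": 0, "z": 0, "rx": 0, "ry": 0, "rz": 0, "gripper": 12}

```text
time_s: 43.55
tool_pos: [0.6426, -0.193, 0.2343]
tcp_rot: [0.731, 0.683, 0.001, -0.002]
wrist_force: [-0.0, 0.4, -2.3]
width: 0.0194
grip_force: 45.0
```

Emit:
drive_tool:
  motion:
    - {"x": 0, "y": 0, "z": 0.02, "rx": 0, "ry": 0, "rz": 0, "gripper": 12}
    - {"x": 0, "y": 0, "z": 0.01, "rx": 0, "ry": 0, "rz": 0, "gripper": 12}
    - {"x": 0, "y": 0, "z": 0, "rx": 0, "ry": 0, "rz": 0, "gripper": 12}
    - {"x": 0, "y": 0, "z": 0, "rx": 0, "ry": 0, "rz": 0, "gripper": 12}
    - {"x": 0, "y": 0, "z": 0, "rx": 0, "ry": 0, "rz": 0, "gripper": 12}

```text
time_s: 44.05
tool_pos: [0.6428, -0.1931, 0.2339]
tcp_rot: [0.731, 0.683, 0.001, -0.001]
wrist_force: [-2.1, 1.3, 3.8]
width: 0.0195
grip_force: 45.0
```

Fully home (contact at the expected height). Turning clockwise.

Emit:
drive_tool:
  motion:
    - {"x": 0, "y": 0, "z": 0, "rx": 0, "ry": 0, "rz": 0.5, "gripper": 12}
    - {"x": 0, "y": 0, "z": 0, "rx": 0, "ry": 0, "rz": 0.5, "gripper": 12}
    - {"x": 0, "y": 0, "z": 0, "rx": 0, "ry": 0, "rz": 0.5, "gripper": 12}
    - {"x": 0, "y": 0, "z": 0, "rx": 0, "ry": 0, "rz": 0.5, "gripper": 12}
    - {"x": 0, "y": 0, "z": 0, "rx": 0, "ry": 0, "rz": 0.5, "gripper": 12}
    - {"x": 0, "y": 0, "z": 0, "rx": 0, "ry": 0, "rz": 0.5, "gripper": 12}
    - {"x": 0, "y": 0, "z": 0, "rx": 0, "ry": 0, "rz": 0.5, "gripper": 12}
    - {"x": 0, "y": 0, "z": 0, "rx": 0, "ry": 0, "rz": 0.5, "gripper": 12}
    - {"x": 0, "y": 0, "z": 0, "rx": 0, "ry": 0, "rz": 0.5, "gripper": 12}
    - {"x": 0, "y": 0, "z": 0, "rx": 0, "ry": 0, "rz": 0.5, "gripper": 12}
    - {"x": 0, "y": 0, "z": 0, "rx": 0, "ry": 0, "rz": 0.5, "gripper": 12}
    - {"x": 0, "y": 0, "z": 0, "rx": 0, "ry": 0, "rz": 0.5, "gripper": 12}
    - {"x": 0, "y": 0, "z": 0, "rx": 0, "ry": 0, "rz": 0.5, "gripper": 12}
    - {"x": 0, "y": 0, "z": 0, "rx": 0, "ry": 0, "rz": 0.5, "gripper": 12}
    - {"x": 0, "y": 0, "z": 0, "rx": 0, "ry": 0, "rz": 0.5, "gripper": 12}
    - {"x": 0, "y": 0, "z": 0, "rx": 0, "ry": 0, "rz": 0.5, "gripper": 12}
    - {"x": 0, "y": 0, "z": 0, "rx": 0, "ry": 0, "rz": 0.5, "gripper": 12}
    - {"x": 0, "y": 0, "z": 0, "rx": 0, "ry": 0, "rz": 0.5, "gripper": 12}
    - {"x": 0, "y": 0, "z": 0, "rx": 0, "ry": 0, "rz": 0, "gripper": 12}

```text
time_s: 45.95
tool_pos: [0.6422, -0.1928, 0.2339]
tcp_rot: [0.993, 0.122, -0.001, -0.002]
wrist_force: [-4.1, 2.6, 6.1]
width: 0.0197
grip_force: 45.0
```

```bash
python3 - <<'E'
from h import *
p=cur();s=env.get_state();print(p[:3,3],R.from_matrix(p[:3,:3]).as_euler('zyx',degrees=True),s['wrist_force'],s['moment'],s['joints'])
E
```

```text
[ 0.64221157 -0.19284111  0.23386198] [-1.40239368e+01 -1.13970149e-01 -1.79795924e+02] [-4.14528881  2.59233164  6.11099244] [ 0.37114951  0.88970488 -0.04305971] [-0.42151675  0.46317568  1.35001177  0.00250752  1.33167827  0.90391428]
```

Emit:
drive_tool:
  motion:
    - {"x": 0, "y": 0, "z": 0, "rx": 0, "ry": 0, "rz": 0.2, "gripper": 12}
    - {"x": 0, "y": 0, "z": 0, "rx": 0, "ry": 0, "rz": 0.2, "gripper": 12}
    - {"x": 0, "y": 0, "z": 0, "rx": 0, "ry": 0, "rz": 0.2, "gripper": 12}
    - {"x": 0, "y": 0, "z": 0, "rx": 0, "ry": 0, "rz": 0.2, "gripper": 12}
    - {"x": 0, "y": 0, "z": 0, "rx": 0, "ry": 0, "rz": 0, "gripper": 12}

```text
time_s: 46.45
tool_pos: [0.6422, -0.1928, 0.2339]
tcp_rot: [0.998, 0.067, -0.001, -0.002]
wrist_force: [-4.5, 2.3, 6.6]
width: 0.0197
grip_force: 45.0
```

```bash
cat > st.py <<'E'
from h import *
p=cur();s=env.get_state();print(p[:3,3],R.from_matrix(p[:3,:3]).as_euler('zyx',degrees=True),s['wrist_force'],s['moment'])
E
python3 st.py
```

```text
[ 0.64222846 -0.19277699  0.23391889] [-7.67379955e+00 -1.12000932e-01 -1.79793129e+02] [-4.50057152  2.28153558  6.58153512] [ 0.41553178  0.88682626 -0.00949213]
```

Emit:
drive_tool:
  motion:
    - {"x": 0, "y": 0, "z": 0, "rx": 0, "ry": 0, "rz": 0.2, "gripper": 12}
    - {"x": 0, "y": 0, "z": 0, "rx": 0, "ry": 0, "rz": 0.2, "gripper": 12}
    - {"x": 0, "y": 0, "z": 0, "rx": 0, "ry": 0, "rz": 0, "gripper": 12}

```text
time_s: 46.75
tool_pos: [0.6422, -0.1928, 0.2339]
tcp_rot: [0.999, 0.039, -0.001, -0.002]
wrist_force: [-4.4, 2.1, 5.9]
width: 0.0197
grip_force: 45.0
```

```bash
python3 st.py
```

```text
[ 0.64218603 -0.19276241  0.23388278] [-4.47075072e+00 -1.16795006e-01 -1.79788710e+02] [-4.44335556  2.06983601  5.94437104] [0.4474593  0.90989264 0.04350996]
```

Emit:
drive_tool:
  motion:
    - {"x": 0, "y": 0, "z": 0, "rx": 0, "ry": 0, "rz": 0.2, "gripper": 12}
    - {"x": 0, "y": 0, "z": 0, "rx": 0, "ry": 0, "rz": 0.2, "gripper": 12}
    - {"x": 0, "y": 0, "z": 0, "rx": 0, "ry": 0, "rz": 0, "gripper": 12}

```text
time_s: 47.05
tool_pos: [0.6422, -0.1926, 0.2339]
tcp_rot: [1.0, 0.011, -0.001, -0.002]
wrist_force: [-3.6, 3.2, 5.7]
width: 0.0197
grip_force: 45.0
```

```bash
python3 st.py
```

```text
[ 0.6422122  -0.19263955  0.23391663] [-1.30081578e+00 -1.17967237e-01 -1.79784227e+02] [-3.6416476   3.22404708  5.73330561] [0.46913631 0.93952608 0.11733526]
```

Emit:
drive_tool:
  motion:
    - {"x": 0, "y": 0, "z": 0, "rx": 0, "ry": 0, "rz": 0.2, "gripper": 12}
    - {"x": 0, "y": 0, "z": 0, "rx": 0, "ry": 0, "rz": 0.2, "gripper": 12}
    - {"x": 0, "y": 0, "z": 0, "rx": 0, "ry": 0, "rz": 0, "gripper": 12}

```text
time_s: 47.35
tool_pos: [0.6422, -0.1926, 0.2339]
tcp_rot: [1.0, -0.016, -0.001, -0.002]
wrist_force: [-4.0, 2.3, 7.3]
width: 0.0198
grip_force: 45.2
```

```bash
python3 st.py
```

```text
[ 0.64220977 -0.19259369  0.23388808] [ 1.82233976e+00 -1.24832350e-01 -1.79798366e+02] [-3.98350217  2.316539    7.31038021] [0.4533994  0.90933986 0.54435644]
```

Moment rises to 0.54 N m, so the spindle is at its locked stop. I'll relieve it, lift, and carry the handle back.

Emit:
drive_tool:
  motion:
    - {"x": 0, "y": 0, "z": 0, "rx": 0, "ry": 0, "rz": 0, "gripper": 12}
    - {"x": 0, "y": 0, "z": 0, "rx": 0, "ry": 0, "rz": -0.2, "gripper": 12}
    - {"x": 0, "y": 0, "z": 0, "rx": 0, "ry": 0, "rz": -0.2, "gripper": 12}
    - {"x": 0, "y": 0, "z": -0.1, "rx": 0, "ry": 0, "rz": 0, "gripper": 12}
    - {"x": 0, "y": 0, "z": -0.15, "rx": 0, "ry": 0, "rz": 0, "gripper": 12}
    - {"x": 0, "y": 0, "z": -0.2, "rx": 0, "ry": 0, "rz": 0, "gripper": 12}
    - {"x": 0, "y": 0, "z": -0.2, "rx": 0, "ry": 0, "rz": 0, "gripper": 12}
    - {"x": 0, "y": 0, "z": -0.3, "rx": 0, "ry": 0, "rz": 0, "gripper": 12}
    - {"x": 0, "y": 0, "z": 0, "rx": 0, "ry": 0, "rz": 0, "gripper": 12}

```text
time_s: 48.25
tool_pos: [0.6445, -0.1941, 0.2857]
tcp_rot: [1.0, 0.011, 0.003, 0.0]
wrist_force: [-0.1, -0.5, -1.6]
width: 0.0201
grip_force: 45.0
```

```bash
python3 st.py; python3 - <<'E'
from h import *
a=np.radians(5)
H=pose((.414,-.384,.28),(0,0,-1),(np.sin(a),-np.cos(a),0),0)
A=rows(cur(),H)
D=H.copy();D[2,3]=.145;rows(A,D,vt=28)
E
```

```text
[ 0.64450191 -0.19413945  0.28572944] [ -1.2704736    0.39604318 179.97264464] [-0.09614248 -0.48252303 -1.60542158] [-0.00169189 -0.05278315 -0.02307922]
7 x x:-0.685 y:0.509 z:0.014 ry:-0.007 rz:-0.067
5 x z:0.540
```

Emit:
drive_tool:
  motion:
    - {"x": -0.685, "y": 0.509, "z": 0.014, "rx": 0, "ry": -0.007, "rz": -0.067, "gripper": 12}
    - {"x": -0.685, "y": 0.509, "z": 0.014, "rx": 0, "ry": -0.007, "rz": -0.067, "gripper": 12}
    - {"x": -0.685, "y": 0.509, "z": 0.014, "rx": 0, "ry": -0.007, "rz": -0.067, "gripper": 12}
    - {"x": -0.685, "y": 0.509, "z": 0.014, "rx": 0, "ry": -0.007, "rz": -0.067, "gripper": 12}
    - {"x": -0.685, "y": 0.509, "z": 0.014, "rx": 0, "ry": -0.007, "rz": -0.067, "gripper": 12}
    - {"x": -0.685, "y": 0.509, "z": 0.014, "rx": 0, "ry": -0.007, "rz": -0.067, "gripper": 12}
    - {"x": -0.685, "y": 0.509, "z": 0.014, "rx": 0, "ry": -0.007, "rz": -0.067, "gripper": 12}
    - {"x": 0, "y": 0, "z": 0.54, "rx": 0, "ry": 0, "rz": 0, "gripper": 12}
    - {"x": 0, "y": 0, "z": 0.54, "rx": 0, "ry": 0, "rz": 0, "gripper": 12}
    - {"x": 0, "y": 0, "z": 0.54, "rx": 0, "ry": 0, "rz": 0, "gripper": 12}
    - {"x": 0, "y": 0, "z": 0.54, "rx": 0, "ry": 0, "rz": 0, "gripper": 12}
    - {"x": 0, "y": 0, "z": 0.54, "rx": 0, "ry": 0, "rz": 0, "gripper": 12}
    - {"x": 0, "y": 0, "z": 0, "rx": 0, "ry": 0, "rz": 0, "gripper": 12}
    - {"x": 0, "y": 0, "z": 0, "rx": 0, "ry": 0, "rz": 0, "gripper": 12}

```text
time_s: 49.65
tool_pos: [0.4113, -0.383, 0.1414]
tcp_rot: [0.999, 0.044, -0.004, -0.002]
wrist_force: [-0.7, -0.0, -2.5]
width: 0.0195
grip_force: 45.0
```

```bash
python3 st.py; python3 - <<'E'
from h import *
f=grab('top');print([(d['xy'],d['p']) for d in env.landmark_of('handle_mat','top')])
E
```

```text
[ 0.41134793 -0.38299187  0.14140225] [  -5.02769503   -0.432855   -179.84556385] [-0.67902674 -0.03637332 -2.49157248] [ 0.06729478 -0.01630039  0.03206633]
[]
```

Emit:
drive_tool:
  motion:
    - {"x": 0, "y": 0, "z": 0.07, "rx": 0, "ry": 0, "rz": 0, "gripper": 12}
    - {"x": 0, "y": 0, "z": 0.05, "rx": 0, "ry": 0, "rz": 0, "gripper": 12}
    - {"x": 0, "y": 0, "z": 0.025, "rx": 0, "ry": 0, "rz": 0, "gripper": 12}
    - {"x": 0, "y": 0, "z": 0.015, "rx": 0, "ry": 0, "rz": 0, "gripper": 12}
    - {"x": 0, "y": 0, "z": 0, "rx": 0, "ry": 0, "rz": 0, "gripper": 12}

```text
time_s: 50.25
tool_pos: [0.4114, -0.383, 0.134]
tcp_rot: [0.999, 0.044, -0.004, -0.001]
wrist_force: [-2.0, 2.4, 3.9]
width: 0.0195
grip_force: 45.0
```

Contact on the mat. Letting go and rising.

Emit:
drive_tool:
  motion:
    - {"x": 0, "y": 0, "z": 0, "rx": 0, "ry": 0, "rz": 0, "gripper": 60}
    - {"x": 0, "y": 0, "z": 0, "rx": 0, "ry": 0, "rz": 0, "gripper": 60}
    - {"x": 0, "y": 0, "z": 0, "rx": 0, "ry": 0, "rz": 0, "gripper": 60}
    - {"x": 0, "y": 0, "z": 0, "rx": 0, "ry": 0, "rz": 0, "gripper": 60}
    - {"x": 0, "y": 0, "z": -0.3, "rx": 0, "ry": 0, "rz": 0, "gripper": 60}
    - {"x": 0, "y": 0, "z": -0.7, "rx": 0, "ry": 0, "rz": 0, "gripper": 60}
    - {"x": 0, "y": 0, "z": -0.8, "rx": 0, "ry": 0, "rz": 0, "gripper": 94}
    - {"x": 0, "y": 0, "z": -0.8, "rx": 0, "ry": 0, "rz": 0, "gripper": 94}
    - {"x": 0, "y": 0, "z": 0, "rx": 0, "ry": 0, "rz": 0, "gripper": 94}

```text
time_s: 51.15
tool_pos: [0.4147, -0.3861, 0.2714]
tcp_rot: [0.999, 0.044, 0.001, 0.005]
wrist_force: [0.3, -0.9, 1.0]
width: 0.0804
grip_force: 0.0
```

```bash
python3 st.py; python3 - <<'E'
from h import *
np.set_printoptions(precision=4,suppress=True)
f=grab('wrist')
for n in('handle','handle_mat'):
    for d in env.landmark_of(n,'wrist')[:1]: print(n,np.round(d['xy'],1),d['p'],atz(f,d['xy'],0))
t=grab('top');s=grab('scene')
for n in('scanner','scan_window','scanner_mid','mat'):
    A=env.landmark_of(n,'top')[:2];B=env.landmark_of(n,'scene')[:1]
    print(n,[(np.round(d['xy'],1).tolist(),round(d['p'],2)) for d in A+B])
# view of label from wrist: fetch later. view scanner pose
V=pose((.47,.41,.28),(0,0,-1),(1,0,0),0)
rows(cur(),V);
E
```

```text
[ 0.41471325 -0.38614569  0.27138389] [-5.03632754e+00  1.16962879e-01  1.79473184e+02] [ 0.33055587 -0.90911083  0.95852841] [ 0.10771007 -0.03235792 -0.03412317]
handle [311.5 226.5] 0.88 [ 0.4101 -0.3822  0.    ]
scanner [([203.8, 238.5], 0.57), ([375.6, 220.6], 0.85)]
scan_window [([198.9, 216.5], 0.81), ([399.7, 225.4], 0.87)]
scanner_mid [([200.6, 236.0], 0.94), ([383.8, 220.7], 0.93)]
mat [([201.0, 222.1], 0.83), ([397.0, 225.4], 0.97)]
18 x x:0.735 y:-0.632 z:-0.020 rx:-0.004 rz:-0.590
```

```bash
python3 - <<'E'
from h import *
V=pose((.575,-.34,.30),(0,0,-1),(.087,-.996,0),0)
A=rows(cur(),V);W=V.copy();W[1,3]-=.06;W[0,3]-=.03;rows(V,W,vt=35)
E
```

```text
4 x x:0.829 y:-0.144 z:-0.191 rx:-0.007 ry:0.014
2 x x:-0.351 y:0.572
```

Emit:
drive_tool:
  motion:
    - {"x": 0.829, "y": -0.144, "z": -0.191, "rx": -0.016, "ry": 0.014, "rz": 0, "gripper": 94}
    - {"x": 0.829, "y": -0.144, "z": -0.191, "rx": -0.016, "ry": 0.014, "rz": 0, "gripper": 94}
    - {"x": 0.829, "y": -0.144, "z": -0.191, "rx": -0.016, "ry": 0.014, "rz": 0, "gripper": 94}
    - {"x": 0.829, "y": -0.144, "z": -0.191, "rx": -0.016, "ry": 0.014, "rz": 0, "gripper": 94}
    - {"x": 0, "y": 0, "z": 0, "rx": 0, "ry": 0, "rz": 0, "gripper": 94}
    - {"x": 0, "y": 0, "z": 0, "rx": 0, "ry": 0, "rz": 0, "gripper": 94}

```text
time_s: 52.4
tool_pos: [0.5754, -0.3394, 0.3]
tcp_rot: [0.999, 0.045, -0.0, 0.003]
wrist_force: [-0.5, 0.2, -0.9]
width: 0.094
grip_force: 0.0
```

```bash
python3 - <<'E'
from h import *
import pickle
f=grab('wrist');pickle.dump(f,open('la.pkl','wb'))
for n in('label','spindle_top'):print(n,[(np.round(d['xy'],1),d['p']) for d in env.landmark_of(n,'wrist')])
E
```

```text
label [(array([358.5, 188.1]), 0.93)]
spindle_top [(array([ 93.9, 135.8]), 0.76)]
```

Emit:
drive_tool:
  motion:
    - {"x": -0.351, "y": 0.572, "z": 0, "rx": 0, "ry": 0, "rz": 0, "gripper": 94}
    - {"x": -0.351, "y": 0.572, "z": 0, "rx": 0, "ry": 0, "rz": 0, "gripper": 94}
    - {"x": 0, "y": 0, "z": 0, "rx": 0, "ry": 0, "rz": 0, "gripper": 94}
    - {"x": 0, "y": 0, "z": 0, "rx": 0, "ry": 0, "rz": 0, "gripper": 94}

```text
time_s: 52.95
tool_pos: [0.5435, -0.4009, 0.3004]
tcp_rot: [0.999, 0.042, 0.0, 0.002]
wrist_force: [-0.0, 0.1, 0.2]
width: 0.0943
grip_force: 0.0
```

```bash
python3 - <<'E'
from h import *
import pickle
f=grab('wrist');pickle.dump(f,open('lb.pkl','wb'))
L=env.landmark_of('label','wrist');print([(np.round(d['xy'],1),d['p']) for d in L])
a=pickle.load(open('la.pkl','rb'))
out=[]
for q in(a,f):
    u,v=proj(q,(.615,-.367,.057)).astype(int);u=np.clip(u,100,540);v=np.clip(v,100,380);print('origin',u-100,v-100)
    out.append(cv2.resize(q['frame'][v-100:v+100,u-100:u+100],(400,400),interpolation=cv2.INTER_CUBIC))
cv2.imwrite('pics/lab.png',np.hstack(out))
E
```

```text
[(array([289.3, 146.9]), 0.62)]
origin 254 86
origin 183 40
```

View pics/lab.png

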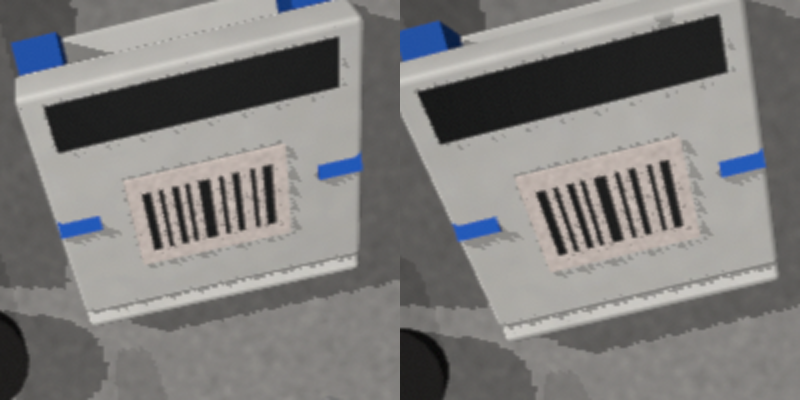

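The label corners in the left half are (124,179), (283,145), (294,230), (142,266). In the right half they are (515,176), (682,138), (700,229), (549,271).

```bash
python3 - <<'E'
from h import *
import pickle
np.set_printoptions(precision=4,suppress=True)
a=pickle.load(open('la.pkl','rb'));b=pickle.load(open('lb.pkl','rb'))
A=np.array([(124,179),(283,145),(294,230),(142,266)])/2+[254,86];B=(np.array([(515,176),(682,138),(700,229),(549,271)])-[400,0])/2+[183,40]
P=np.array([tri([ray(a,p),ray(b,q)]) for p,q in zip(A,B)]);c=P.mean(0);print(P,c)
print('net',tri([ray(a,(358.5,188.1)),ray(b,(289.3,146.9))]))
ly=(P[0]-P[1]+P[3]-P[2])/2;print('long',ly,np.linalg.norm(ly),'yaw',np.degrees(np.arctan2(ly[1],ly[0]))-90)
up=(P[0]-P[3]+P[1]-P[2])/2;n=np.cross(up,ly);n/=np.linalg.norm(n);print(up,np.linalg.norm(up),'n',n)
# yaw with fixed plane z: ly at z=.057+-... horizontal line through centre
V=pose((.46,.39,.28),(0,0,-1),(1,0,0),0)
rows(cur(),V)
E
```

```text
[[ 0.6219 -0.3342  0.0671]
 [ 0.6412 -0.3975  0.0613]
 [ 0.6069 -0.4079  0.0585]
 [ 0.5835 -0.3459  0.0488]] [ 0.6134 -0.3714  0.0589]
net [ 0.6109 -0.3718  0.0438]
long [-0.0213  0.0627 -0.0019] 0.06622954235976888 yaw 18.78602567174829
[0.0364 0.011  0.0105] 0.03943444213968305 n [-0.2613 -0.0594  0.9634]
18 x x:0.610 y:-0.752 z:0.021 rx:0.002 rz:-0.590
```

```bash
python3 - <<'E'
from h import *
V=pose((.47,0.0,.31),(0,0,-1),(1,0,0),0)
A=rows(cur(),V)
V2=pose((.46,.405,.29),(0,0,-1),(0,1,0),0)
rows(A,V2)
E
```

```text
12 x x:0.409 y:-0.621 z:-0.018 rx:0.002 ry:0.002 rz:-0.885
13 x x:0.529 y:0.446 z:0.031 rz:-0.866
```

Emit:
drive_tool:
  motion:
    - {"x": 0.409, "y": -0.621, "z": -0.018, "rx": 0, "ry": 0, "rz": -0.885, "gripper": 94}
    - {"x": 0.409, "y": -0.621, "z": -0.018, "rx": 0, "ry": 0, "rz": -0.885, "gripper": 94}
    - {"x": 0.409, "y": -0.621, "z": -0.018, "rx": 0, "ry": 0, "rz": -0.885, "gripper": 94}
    - {"x": 0.409, "y": -0.621, "z": -0.018, "rx": 0, "ry": 0, "rz": -0.885, "gripper": 94}
    - {"x": 0.409, "y": -0.621, "z": -0.018, "rx": 0, "ry": 0, "rz": -0.885, "gripper": 94}
    - {"x": 0.409, "y": -0.621, "z": -0.018, "rx": 0, "ry": 0, "rz": -0.885, "gripper": 94}
    - {"x": 0.409, "y": -0.621, "z": -0.018, "rx": 0, "ry": 0, "rz": -0.885, "gripper": 94}
    - {"x": 0.409, "y": -0.621, "z": -0.018, "rx": 0, "ry": 0, "rz": -0.885, "gripper": 94}
    - {"x": 0.409, "y": -0.621, "z": -0.018, "rx": 0, "ry": 0, "rz": -0.885, "gripper": 94}
    - {"x": 0.409, "y": -0.621, "z": -0.018, "rx": 0, "ry": 0, "rz": -0.885, "gripper": 94}
    - {"x": 0.409, "y": -0.621, "z": -0.018, "rx": 0, "ry": 0, "rz": -0.885, "gripper": 94}
    - {"x": 0.409, "y": -0.621, "z": -0.018, "rx": 0, "ry": 0, "rz": -0.885, "gripper": 94}

```text
time_s: 54.25
tool_pos: [0.4689, 0.0022, 0.3092]
tcp_rot: [0.705, 0.71, -0.001, 0.002]
wrist_force: [0.4, 0.1, -0.7]
width: 0.0941
grip_force: 0.0
```

Emit:
drive_tool:
  motion:
    - {"x": 0.529, "y": 0.446, "z": 0.031, "rx": 0, "ry": 0, "rz": -0.866, "gripper": 94}
    - {"x": 0.529, "y": 0.446, "z": 0.031, "rx": 0, "ry": 0, "rz": -0.866, "gripper": 94}
    - {"x": 0.529, "y": 0.446, "z": 0.031, "rx": 0, "ry": 0, "rz": -0.866, "gripper": 94}
    - {"x": 0.529, "y": 0.446, "z": 0.031, "rx": 0, "ry": 0, "rz": -0.866, "gripper": 94}
    - {"x": 0.529, "y": 0.446, "z": 0.031, "rx": 0, "ry": 0, "rz": -0.866, "gripper": 94}
    - {"x": 0.529, "y": 0.446, "z": 0.031, "rx": 0, "ry": 0, "rz": -0.866, "gripper": 94}
    - {"x": 0.529, "y": 0.446, "z": 0.031, "rx": 0, "ry": 0, "rz": -0.866, "gripper": 94}
    - {"x": 0.529, "y": 0.446, "z": 0.031, "rx": 0, "ry": 0, "rz": -0.866, "gripper": 94}
    - {"x": 0.529, "y": 0.446, "z": 0.031, "rx": 0, "ry": 0, "rz": -0.866, "gripper": 94}
    - {"x": 0.529, "y": 0.446, "z": 0.031, "rx": 0, "ry": 0, "rz": -0.866, "gripper": 94}
    - {"x": 0.529, "y": 0.446, "z": 0.031, "rx": 0, "ry": 0, "rz": -0.866, "gripper": 94}
    - {"x": 0.529, "y": 0.446, "z": 0.031, "rx": 0, "ry": 0, "rz": -0.866, "gripper": 94}
    - {"x": 0.529, "y": 0.446, "z": 0.031, "rx": 0, "ry": 0, "rz": -0.866, "gripper": 94}
    - {"x": 0, "y": 0, "z": 0, "rx": 0, "ry": 0, "rz": 0, "gripper": 94}
    - {"x": 0, "y": 0, "z": 0, "rx": 0, "ry": 0, "rz": 0, "gripper": 94}

```text
time_s: 55.75
tool_pos: [0.4589, 0.4056, 0.2868]
tcp_rot: [-0.001, 1.0, -0.003, 0.001]
wrist_force: [0.3, -0.3, -0.5]
width: 0.0941
grip_force: 0.0
```

```bash
python3 st.py; python3 - <<'E'
from h import *
np.set_printoptions(precision=4,suppress=True)
f=grab('wrist','wsc.png')
for n,z in(('scanner',0),('scan_window',0),('scanner_mid',0),('mat',0)):
    for d in env.landmark_of(n,'wrist')[:2]: print(n,np.round(d['xy'],1),round(d['p'],2),atz(f,d['xy'],z))
print('segs z=.032');segs(f,proj(f,(.46,.405,.03)),.032,150,40)
E
```

```text
[0.4588718  0.40559857 0.28682851] [1.79829004e+02 7.20393324e-02 1.79663401e+02] [ 0.29845558 -0.30590037 -0.49415087] [ 0.05062587 -0.15166354 -0.01820795]
scanner_mid [318.6 213.1] 0.81 [0.4526 0.4028 0.    ]
segs z=.032
[301.1 310.5] [354.5 306.2] yaw 95.5 mm 51.1 [0.5408 0.3866] [0.5359 0.4375]
[356.8 305.7] [353.  249.9] yaw -174.6 mm 55.8 [0.5354 0.4397] [0.4798 0.4344]
[381.1 358.3] [270.7 361.3] yaw -87.8 mm 109.9 [0.5924 0.4656] [0.5966 0.3558]
[271.  360.7] [253.6 143.6] yaw -177.8 mm 209.6 [0.596  0.3561] [0.3865 0.3481]
[170.2 369.7] [221.7 285.4] yaw 147.7 mm 108.6 [0.6071 0.2543] [0.5154 0.3124]
[226.7 316.1] [196.2 377.5] yaw -27.1 mm 77.4 [0.5471 0.315 ] [0.616  0.2797]
[442.3 377.5] [411.7 316.4] yaw -152.2 mm 76.6 [0.614  0.5283] [0.5462 0.4926]
[383.7 139.9] [382.8 222.5] yaw 2.3 mm 71.0 [0.3831 0.4574] [0.4541 0.4602]
[293.7 263.9] [299.2 308.7] yaw 5.9 mm 45.5 [0.4936 0.3802] [0.5389 0.3849]
[382.8 223.7] [380.9 358.3] yaw 2.1 mm 137.2 [0.4552 0.4603] [0.5924 0.4654]
[330.3 140.9] [383.2 138.9] yaw 92.2 mm 44.4 [0.384  0.4127] [0.3823 0.457 ]
[338.6 253.3] [331.5 161.7] yaw -174.7 mm 82.3 [0.4831 0.4214] [0.4012 0.4139]
[385.8 155.8] [389.5  77.8] yaw -179.8 mm 61.2 [0.3961 0.4598] [0.3349 0.4596]
[442.3 290.8] [469.1 325. ] yaw 39.4 mm 46.0 [0.5195 0.5194] [0.555  0.5486]
[351.7 259.4] [297.4 262.5] yaw -86.2 mm 49.9 [0.4889 0.4335] [0.4923 0.3837]
[416.8 287.2] [468.1 369.6] yaw 33.2 mm 105.9 [0.5161 0.4952] [0.6047 0.5532]
[469.  161.4] [412.  161.4] yaw -89.7 mm 48.5 [0.4004 0.5309] [0.4006 0.4824]
[295.2 142.5] [306.6 250.5] yaw 5.4 mm 95.6 [0.3855 0.3832] [0.4806 0.3922]
[400.6  77.8] [395.9 159.5] yaw 0.1 mm 64.2 [0.3349 0.4685] [0.3991 0.4686]
[170.  323.9] [195.9 291. ] yaw 141.0 mm 44.7 [0.5559 0.2596] [0.5212 0.2877]
```

View pics/wsc.png

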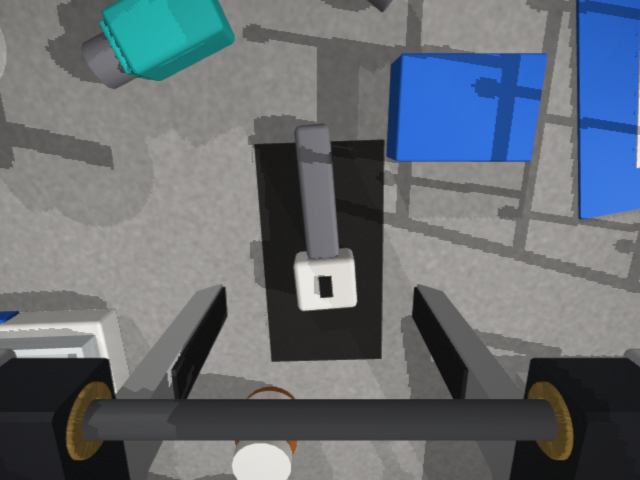

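The wrist view shows the scanner moved 3.5 cm towards the robot but still on its mat. Its head is at (326,280) and its grip runs from (312,127) to (322,255).

```bash
python3 - <<'E'
from h import *
np.set_printoptions(precision=4,suppress=True)
f=grab('wrist')
print('mat',np.mean([atz(f,p,0) for p in[(271,360.7),(381,358.3),(383.2,139),(255,144)]],0))
print('head',np.mean([atz(f,p,.038) for p in[(301,310.5),(354.5,306.2),(351.7,252),(296,255)]],0))
t=np.radians(5.4)
G=pose((.4603,.405,.103),(0,0,-1),(-np.sin(t),np.cos(t),0),0)
U=G.copy();U[2,3]=.16
A=rows(cur(),U);rows(A,G,vt=20)
E
```

```text
mat [0.5024 0.4053 0.    ]
head [0.5106 0.4081 0.038 ]
3 x x:0.004 y:0.011 z:0.846 rx:-0.013 ry:0.002 rz:-0.227
3 x z:0.380
```

Emit:
drive_tool:
  grip_force: 30
  motion:
    - {"x": 0.004, "y": 0.011, "z": 0.846, "rx": -0.013, "ry": 0, "rz": -0.227, "gripper": 94}
    - {"x": 0.004, "y": 0.011, "z": 0.846, "rx": -0.013, "ry": 0, "rz": -0.227, "gripper": 94}
    - {"x": 0.004, "y": 0.011, "z": 0.846, "rx": -0.013, "ry": 0, "rz": -0.227, "gripper": 94}
    - {"x": 0, "y": 0, "z": 0.38, "rx": 0, "ry": 0, "rz": 0, "gripper": 94}
    - {"x": 0, "y": 0, "z": 0.38, "rx": 0, "ry": 0, "rz": 0, "gripper": 94}
    - {"x": 0, "y": 0, "z": 0.38, "rx": 0, "ry": 0, "rz": 0, "gripper": 94}
    - {"x": 0, "y": 0, "z": 0, "rx": 0, "ry": 0, "rz": 0, "gripper": 22}
    - {"x": 0, "y": 0, "z": 0, "rx": 0, "ry": 0, "rz": 0, "gripper": 22}
    - {"x": 0, "y": 0, "z": 0, "rx": 0, "ry": 0, "rz": 0, "gripper": 22}
    - {"x": 0, "y": 0, "z": 0, "rx": 0, "ry": 0, "rz": 0, "gripper": 22}
    - {"x": 0, "y": 0, "z": 0, "rx": 0, "ry": 0, "rz": 0, "gripper": 22}
    - {"x": 0, "y": 0, "z": 0, "rx": 0, "ry": 0, "rz": 0, "gripper": 22}
    - {"x": 0, "y": 0, "z": 0, "rx": 0, "ry": 0, "rz": 0, "gripper": 22}
    - {"x": 0, "y": 0, "z": 0, "rx": 0, "ry": 0, "rz": 0, "gripper": 22}
    - {"x": 0, "y": 0, "z": 0, "rx": 0, "ry": 0, "rz": 0, "gripper": 22}

```text
time_s: 57.55
tool_pos: [0.4596, 0.4057, 0.1029]
tcp_rot: [-0.048, 0.999, -0.0, 0.0]
wrist_force: [-0.8, -1.1, 0.3]
width: 0.0298
grip_force: 30.0
```

```bash
python3 st.py; python3 - <<'E'
from h import *
np.set_printoptions(precision=4,suppress=True)
p=cur()
# scanner frame in tool: window world now
t=np.radians(5.4);w=np.array([.4304+.083*np.cos(t),.4022+.083*np.sin(t),0.])
wt=np.linalg.inv(p)@np.r_[w,1];print('window in tool',wt)
np.save('wt.npy',wt);np.save('grasp.npy',p)
c=np.array([.6134,-.3714,.0575]);ya=np.radians(18.5);n=np.array([-np.sin(.5)*np.cos(ya),-np.sin(.5)*np.sin(ya),np.cos(.5)])
l=np.array([-np.sin(ya),np.cos(ya),0]) # label y
sx=-l;sy=np.cross(n,sx)
T=np.eye(4);T[:3,:3]=np.c_[-sx,sy,-n];W=c+.06*n
T[:3,3]=W-T[:3,:3]@wt[:3];np.save('read.npy',T);print('W',W,'TCP',T[:3,3])
L=p.copy();L[2,3]+=.18;rows(p,L)
m=np.array(T);m[:3,3]+=.08*n
M=pose((.47,.05,.29),(0,0,-1),np.array([.6,.8,0]),0)
A=rows(L,M);B=rows(A,m);rows(B,T,vt=15)
E
```

```text
[0.45960679 0.4056903  0.10292394] [1.74487102e+02 4.15150619e-02 1.79974807e+02] [-0.78217708 -1.08928563  0.28965811] [-0.08730271 -0.05771513 -0.00267947]
window in tool [-0.0535 -0.0008  0.103   1.    ]
W [ 0.5861 -0.3805  0.1102] TCP [ 0.523  -0.3452  0.2009]
5 x z:-0.720
8 x x:-0.231 y:-0.880 z:-0.017 rz:0.662
10 x x:-0.674 y:-0.483 z:-0.054 rx:-0.347 ry:-0.108 rz:0.424
6 x z:0.267
```

Emit:
drive_tool:
  motion:
    - {"x": 0, "y": 0, "z": -0.72, "rx": 0, "ry": 0, "rz": 0, "gripper": 22}
    - {"x": 0, "y": 0, "z": -0.72, "rx": 0, "ry": 0, "rz": 0, "gripper": 22}
    - {"x": 0, "y": 0, "z": -0.72, "rx": 0, "ry": 0, "rz": 0, "gripper": 22}
    - {"x": 0, "y": 0, "z": -0.72, "rx": 0, "ry": 0, "rz": 0, "gripper": 22}
    - {"x": 0, "y": 0, "z": -0.72, "rx": 0, "ry": 0, "rz": 0, "gripper": 22}
    - {"x": -0.231, "y": -0.88, "z": -0.017, "rx": 0, "ry": 0, "rz": 0.662, "gripper": 22}
    - {"x": -0.231, "y": -0.88, "z": -0.017, "rx": 0, "ry": 0, "rz": 0.662, "gripper": 22}
    - {"x": -0.231, "y": -0.88, "z": -0.017, "rx": 0, "ry": 0, "rz": 0.662, "gripper": 22}
    - {"x": -0.231, "y": -0.88, "z": -0.017, "rx": 0, "ry": 0, "rz": 0.662, "gripper": 22}
    - {"x": -0.231, "y": -0.88, "z": -0.017, "rx": 0, "ry": 0, "rz": 0.662, "gripper": 22}
    - {"x": -0.231, "y": -0.88, "z": -0.017, "rx": 0, "ry": 0, "rz": 0.662, "gripper": 22}
    - {"x": -0.231, "y": -0.88, "z": -0.017, "rx": 0, "ry": 0, "rz": 0.662, "gripper": 22}
    - {"x": -0.231, "y": -0.88, "z": -0.017, "rx": 0, "ry": 0, "rz": 0.662, "gripper": 22}
    - {"x": 0, "y": 0, "z": 0, "rx": 0, "ry": 0, "rz": 0, "gripper": 22}

```text
time_s: 58.95
tool_pos: [0.4684, 0.046, 0.2891]
tcp_rot: [0.32, 0.948, -0.001, -0.0]
wrist_force: [-0.5, 0.1, -2.1]
width: 0.03
grip_force: 30.0
```

```bash
python3 st.py; python3 - <<'E'
from h import *
T=np.load('read.npy');m=T.copy();m[:3,3]-=.08*T[:3,2]
print(env.get_state()['width'],m[:3,3]);rows(cur(),m,vt=40)
E
```

```text
[0.46836639 0.0460243  0.28905494] [-1.42705523e+02 -7.79518276e-02  1.79884779e+02] [-0.5053046   0.13187191 -2.08026876] [ 0.01158367 -0.11621975 -0.03601408]
0.029990497823108208 [ 0.4866035  -0.357386    0.27109185]
11 x x:-0.611 y:-0.427 z:-0.048 rx:-0.317 ry:-0.097 rz:0.381
```

Emit:
drive_tool:
  motion:
    - {"x": -0.611, "y": -0.427, "z": -0.048, "rx": -0.317, "ry": -0.097, "rz": 0.381, "gripper": 22}
    - {"x": -0.611, "y": -0.427, "z": -0.048, "rx": -0.317, "ry": -0.097, "rz": 0.381, "gripper": 22}
    - {"x": -0.611, "y": -0.427, "z": -0.048, "rx": -0.317, "ry": -0.097, "rz": 0.381, "gripper": 22}
    - {"x": -0.611, "y": -0.427, "z": -0.048, "rx": -0.317, "ry": -0.097, "rz": 0.381, "gripper": 22}
    - {"x": -0.611, "y": -0.427, "z": -0.048, "rx": -0.317, "ry": -0.097, "rz": 0.381, "gripper": 22}
    - {"x": -0.611, "y": -0.427, "z": -0.048, "rx": -0.317, "ry": -0.097, "rz": 0.381, "gripper": 22}
    - {"x": -0.611, "y": -0.427, "z": -0.048, "rx": -0.317, "ry": -0.097, "rz": 0.381, "gripper": 22}
    - {"x": -0.611, "y": -0.427, "z": -0.048, "rx": -0.317, "ry": -0.097, "rz": 0.381, "gripper": 22}
    - {"x": -0.611, "y": -0.427, "z": -0.048, "rx": -0.317, "ry": -0.097, "rz": 0.381, "gripper": 22}
    - {"x": -0.611, "y": -0.427, "z": -0.048, "rx": -0.317, "ry": -0.097, "rz": 0.381, "gripper": 22}
    - {"x": -0.611, "y": -0.427, "z": -0.048, "rx": -0.317, "ry": -0.097, "rz": 0.381, "gripper": 22}
    - {"x": 0, "y": 0, "z": 0, "rx": 0, "ry": 0, "rz": 0, "gripper": 22}
    - {"x": 0, "y": 0, "z": 0, "rx": 0, "ry": 0, "rz": 0, "gripper": 22}

```text
time_s: 60.25
tool_pos: [0.4907, -0.3528, 0.2697]
tcp_rot: [0.564, 0.788, 0.203, 0.143]
wrist_force: [-0.3, -0.4, -1.9]
width: 0.0299
grip_force: 30.0
```

```bash
python3 st.py; python3 - <<'E'
from h import *
np.set_printoptions(precision=4,suppress=True)
T=np.load('read.npy');rows(cur(),T,vt=14)
f=grab('wrist');L=env.landmark_of('label','wrist')[:1]+env.landmark_of('scan_window','wrist')[:1];print([(d['xy'],d['p']) for d in L],proj(f,(.6134,-.3714,.0575)))
s=grab('scene');print([(d['xy'],d['p']) for n in('label','scan_window','scanner') for d in env.landmark_of(n,'scene')[:1]],'expect',proj(s,(.6134,-.3714,.0575)),proj(s,(cur()@np.load('wt.npy'))[:3]))
E
```

```text
[ 0.49073052 -0.35282599  0.26970338] [-111.29140088   26.99732304 -169.76480599] [-0.25452361 -0.41388721 -1.90084694] [-0.11292015  0.25585661  0.00599261]
6 x x:-0.011 y:-0.014 z:0.254 rx:0.002 ry:-0.007 rz:0.005
[] [314.2881 293.6643]
[([280.6, 399.1], 0.9), ([250.8, 341.1], 0.79), ([261.5, 314.9], 0.93)] expect [281.1465 396.9499] [247.0971 344.5342]
```

Emit:
drive_tool:
  motion:
    - {"x": -0.011, "y": -0.014, "z": 0.254, "rx": 0.002, "ry": -0.007, "rz": 0.005, "gripper": 22}
    - {"x": -0.011, "y": -0.014, "z": 0.254, "rx": 0.002, "ry": -0.007, "rz": 0.005, "gripper": 22}
    - {"x": -0.011, "y": -0.014, "z": 0.254, "rx": 0.002, "ry": -0.007, "rz": 0.005, "gripper": 22}
    - {"x": -0.011, "y": -0.014, "z": 0.254, "rx": 0.002, "ry": -0.007, "rz": 0.005, "gripper": 22}
    - {"x": -0.011, "y": -0.014, "z": 0.254, "rx": 0.002, "ry": -0.007, "rz": 0.005, "gripper": 22}
    - {"x": -0.011, "y": -0.014, "z": 0.254, "rx": 0.002, "ry": -0.007, "rz": 0.005, "gripper": 22}
    - {"x": 0, "y": 0, "z": 0, "rx": 0, "ry": 0, "rz": 0, "gripper": 22}
    - {"x": 0, "y": 0, "z": 0, "rx": 0, "ry": 0, "rz": 0, "gripper": 22}

```text
time_s: 61.4
tool_pos: [0.5235, -0.3453, 0.2015]
tcp_rot: [0.566, 0.787, 0.201, 0.145]
wrist_force: [-0.3, -0.6, -1.6]
width: 0.0293
grip_force: 30.0
```

```bash
python3 st.py; python3 - <<'E'
from h import *
np.set_printoptions(precision=4,suppress=True)
T=np.load('read.npy');p=cur();print(np.linalg.inv(T)@p)
s=grab('scene');t=grab('top');A=env.landmark_of('scan_window','scene')[:1];B=env.landmark_of('scan_window','top')[:1];print(A,B)
W=(p@np.load('wt.npy'))[:3];print('W',W,proj(s,W),proj(t,W))
E
```

```text
[ 0.5235027  -0.34529696  0.20154741] [-110.91914022   27.09400038 -170.21923868] [-0.27818037 -0.62945286 -1.61988636] [-0.12854385  0.25739119  0.02169883]
[[ 1.      0.0013 -0.0011 -0.0002]
 [-0.0013  1.      0.0005  0.0007]
 [ 0.0011 -0.0005  1.     -0.0004]
 [ 0.      0.      0.      1.    ]]
[{'xy': [267.6, 377.5], 'p': 0.85}] [{'xy': [469.7, 180.7], 'p': 0.56}]
W [ 0.5868 -0.3807  0.1109] [265.3646 375.6584] [469.0716 181.4378]
```

Emit:
drive_tool:
  motion:
    - {"x": 0, "y": 0, "z": 0, "rx": 0, "ry": 0, "rz": 0, "gripper": 22}
    - {"x": 0, "y": 0, "z": 0, "rx": 0, "ry": 0, "rz": 0, "gripper": 22}
    - {"x": 0, "y": 0, "z": 0, "rx": 0, "ry": 0, "rz": 0, "gripper": 22}
    - {"x": 0, "y": 0, "z": 0, "rx": 0, "ry": 0, "rz": 0, "gripper": 22}
    - {"x": 0, "y": 0, "z": 0, "rx": 0, "ry": 0, "rz": 0, "gripper": 22}
    - {"x": 0, "y": 0, "z": 0, "rx": 0, "ry": 0, "rz": 0, "gripper": 22}
    - {"x": 0, "y": 0, "z": 0, "rx": 0, "ry": 0, "rz": 0, "gripper": 22}
    - {"x": 0, "y": 0, "z": 0, "rx": 0, "ry": 0, "rz": 0, "gripper": 22}
    - {"x": 0, "y": 0, "z": 0, "rx": 0, "ry": 0, "rz": 0, "gripper": 22}
    - {"x": 0, "y": 0, "z": 0, "rx": 0, "ry": 0, "rz": 0, "gripper": 22}
    - {"x": 0, "y": 0, "z": 0, "rx": 0, "ry": 0, "rz": 0, "gripper": 22}
    - {"x": 0, "y": 0, "z": 0, "rx": 0, "ry": 0, "rz": 0, "gripper": 22}
    - {"x": 0, "y": 0, "z": 0, "rx": 0, "ry": 0, "rz": 0, "gripper": 22}
    - {"x": 0, "y": 0, "z": 0, "rx": 0, "ry": 0, "rz": 0, "gripper": 22}
    - {"x": 0, "y": 0, "z": 0, "rx": 0, "ry": 0, "rz": 0, "gripper": 22}
    - {"x": 0, "y": 0, "z": 0, "rx": 0, "ry": 0, "rz": 0, "gripper": 22}
    - {"x": 0, "y": 0, "z": 0, "rx": 0, "ry": 0, "rz": 0, "gripper": 22}
    - {"x": 0, "y": 0, "z": 0, "rx": 0, "ry": 0, "rz": 0, "gripper": 22}
    - {"x": 0, "y": 0, "z": 0, "rx": 0, "ry": 0, "rz": 0, "gripper": 22}
    - {"x": 0, "y": 0, "z": 0, "rx": 0, "ry": 0, "rz": 0, "gripper": 22}

```text
time_s: 63.6
tool_pos: [0.5234, -0.3455, 0.2021]
tcp_rot: [0.566, 0.787, 0.2, 0.146]
wrist_force: [0.2, -0.4, -1.5]
width: 0.03
grip_force: 30.0
```

```bash
python3 - <<'E'
from h import *
p=cur();m=p.copy();m[:3,3]-=.09*p[:3,2]
A=rows(p,m,vt=25)
M=pose((.46,.03,.30),(0,0,-1),np.array([.6,.8,0]),0)
rows(m,M,vt=40)
E
```

```text
4 x z:-0.450
10 x x:0.677 y:0.409 z:0.057 rx:0.347 ry:0.110 rz:-0.423
```

Emit:
drive_tool:
  motion:
    - {"x": 0, "y": 0, "z": -0.45, "rx": 0, "ry": 0, "rz": 0, "gripper": 22}
    - {"x": 0, "y": 0, "z": -0.45, "rx": 0, "ry": 0, "rz": 0, "gripper": 22}
    - {"x": 0, "y": 0, "z": -0.45, "rx": 0, "ry": 0, "rz": 0, "gripper": 22}
    - {"x": 0, "y": 0, "z": -0.45, "rx": 0, "ry": 0, "rz": 0, "gripper": 22}
    - {"x": 0.677, "y": 0.409, "z": 0.057, "rx": 0.347, "ry": 0.11, "rz": -0.423, "gripper": 22}
    - {"x": 0.677, "y": 0.409, "z": 0.057, "rx": 0.347, "ry": 0.11, "rz": -0.423, "gripper": 22}
    - {"x": 0.677, "y": 0.409, "z": 0.057, "rx": 0.347, "ry": 0.11, "rz": -0.423, "gripper": 22}
    - {"x": 0.677, "y": 0.409, "z": 0.057, "rx": 0.347, "ry": 0.11, "rz": -0.423, "gripper": 22}
    - {"x": 0.677, "y": 0.409, "z": 0.057, "rx": 0.347, "ry": 0.11, "rz": -0.423, "gripper": 22}
    - {"x": 0.677, "y": 0.409, "z": 0.057, "rx": 0.347, "ry": 0.11, "rz": -0.423, "gripper": 22}
    - {"x": 0.677, "y": 0.409, "z": 0.057, "rx": 0.347, "ry": 0.11, "rz": -0.423, "gripper": 22}
    - {"x": 0.677, "y": 0.409, "z": 0.057, "rx": 0.347, "ry": 0.11, "rz": -0.423, "gripper": 22}
    - {"x": 0.677, "y": 0.409, "z": 0.057, "rx": 0.347, "ry": 0.11, "rz": -0.423, "gripper": 22}
    - {"x": 0.677, "y": 0.409, "z": 0.057, "rx": 0.347, "ry": 0.11, "rz": -0.423, "gripper": 22}

```text
time_s: 65.0
tool_pos: [0.4597, 0.0315, 0.3004]
tcp_rot: [0.315, 0.949, -0.0, 0.0]
wrist_force: [1.2, 0.7, -1.5]
width: 0.0298
grip_force: 30.0
```

```bash
python3 st.py; python3 - <<'E'
from h import *
# mid is tool at +.. scanner mid x=+24 vs grasp x~+29.5 ; target mid (.495,.406), yaw 2.2
t=np.radians(2.2);g=np.array([.495,.406])+.0055*np.array([np.cos(t),np.sin(t)])
D=pose((g[0],g[1],.115),(0,0,-1),(-np.sin(t),np.cos(t),0),0);np.save('D.npy',D)
U=D.copy();U[2,3]=.29
A=rows(cur(),U);rows(A,D,vt=30)
E
```

```text
[0.45966057 0.03152199 0.30044033] [-1.43254521e+02  1.72293566e-02  1.79976373e+02] [ 1.24116898  0.71550161 -1.46440657] [ 0.01260075 -0.12161735 -0.00891785]
9 x x:0.195 y:0.831 z:0.023 rz:-0.541
6 x z:0.583
```

Emit:
drive_tool:
  motion:
    - {"x": 0.195, "y": 0.831, "z": 0.023, "rx": 0, "ry": 0, "rz": -0.541, "gripper": 22}
    - {"x": 0.195, "y": 0.831, "z": 0.023, "rx": 0, "ry": 0, "rz": -0.541, "gripper": 22}
    - {"x": 0.195, "y": 0.831, "z": 0.023, "rx": 0, "ry": 0, "rz": -0.541, "gripper": 22}
    - {"x": 0.195, "y": 0.831, "z": 0.023, "rx": 0, "ry": 0, "rz": -0.541, "gripper": 22}
    - {"x": 0.195, "y": 0.831, "z": 0.023, "rx": 0, "ry": 0, "rz": -0.541, "gripper": 22}
    - {"x": 0.195, "y": 0.831, "z": 0.023, "rx": 0, "ry": 0, "rz": -0.541, "gripper": 22}
    - {"x": 0.195, "y": 0.831, "z": 0.023, "rx": 0, "ry": 0, "rz": -0.541, "gripper": 22}
    - {"x": 0.195, "y": 0.831, "z": 0.023, "rx": 0, "ry": 0, "rz": -0.541, "gripper": 22}
    - {"x": 0.195, "y": 0.831, "z": 0.023, "rx": 0, "ry": 0, "rz": -0.541, "gripper": 22}
    - {"x": 0, "y": 0, "z": 0.583, "rx": 0, "ry": 0, "rz": 0, "gripper": 22}
    - {"x": 0, "y": 0, "z": 0.583, "rx": 0, "ry": 0, "rz": 0, "gripper": 22}
    - {"x": 0, "y": 0, "z": 0.583, "rx": 0, "ry": 0, "rz": 0, "gripper": 22}
    - {"x": 0, "y": 0, "z": 0.583, "rx": 0, "ry": 0, "rz": 0, "gripper": 22}
    - {"x": 0, "y": 0, "z": 0.583, "rx": 0, "ry": 0, "rz": 0, "gripper": 22}
    - {"x": 0, "y": 0, "z": 0.5, "rx": 0, "ry": 0, "rz": 0, "gripper": 22}
    - {"x": 0, "y": 0, "z": 0, "rx": 0, "ry": 0, "rz": 0, "gripper": 22}
    - {"x": 0, "y": 0, "z": 0, "rx": 0, "ry": 0, "rz": 0, "gripper": 22}

```text
time_s: 66.7
tool_pos: [0.5015, 0.4044, 0.1187]
tcp_rot: [-0.018, 1.0, 0.0, -0.0]
wrist_force: [0.1, 0.0, -2.0]
width: 0.0297
grip_force: 30.0
```

```bash
python3 st.py; python3 - <<'E'
from h import *
D=np.load('D.npy');D[2,3]=.1035
rows(cur(),D,vt=4)
E
```

```text
[0.50148792 0.40443558 0.11870042] [ 1.77926501e+02 -5.42497228e-02 -1.79999082e+02] [ 0.13579716  0.01410021 -2.01289369] [ 0.11810187 -0.09280347 -0.01179888]
4 x x:0.005 y:0.009 z:0.076 ry:-0.002 rz:-0.004
```

Emit:
drive_tool:
  motion:
    - {"x": 0, "y": 0, "z": 0.076, "rx": 0, "ry": 0, "rz": 0, "gripper": 22}
    - {"x": 0, "y": 0, "z": 0.076, "rx": 0, "ry": 0, "rz": 0, "gripper": 22}
    - {"x": 0, "y": 0, "z": 0.076, "rx": 0, "ry": 0, "rz": 0, "gripper": 22}
    - {"x": 0, "y": 0, "z": 0.076, "rx": 0, "ry": 0, "rz": 0, "gripper": 22}
    - {"x": 0, "y": 0, "z": 0.01, "rx": 0, "ry": 0, "rz": 0, "gripper": 22}
    - {"x": 0, "y": 0, "z": 0, "rx": 0, "ry": 0, "rz": 0, "gripper": 22}

```text
time_s: 67.3
tool_pos: [0.5016, 0.4044, 0.1031]
tcp_rot: [-0.018, 1.0, 0.0, -0.0]
wrist_force: [0.2, 0.2, -1.9]
width: 0.03
grip_force: 30.0
```

Emit:
drive_tool:
  motion:
    - {"x": 0, "y": 0, "z": 0.01, "rx": 0, "ry": 0, "rz": 0, "gripper": 22}
    - {"x": 0, "y": 0, "z": 0.005, "rx": 0, "ry": 0, "rz": 0, "gripper": 22}
    - {"x": 0, "y": 0, "z": 0, "rx": 0, "ry": 0, "rz": 0, "gripper": 60}
    - {"x": 0, "y": 0, "z": 0, "rx": 0, "ry": 0, "rz": 0, "gripper": 60}
    - {"x": 0, "y": 0, "z": 0, "rx": 0, "ry": 0, "rz": 0, "gripper": 60}
    - {"x": 0, "y": 0, "z": 0, "rx": 0, "ry": 0, "rz": 0, "gripper": 60}
    - {"x": 0, "y": 0, "z": 0, "rx": 0, "ry": 0, "rz": 0, "gripper": 60}
    - {"x": 0, "y": 0, "z": -0.2, "rx": 0, "ry": 0, "rz": 0, "gripper": 60}
    - {"x": 0, "y": 0, "z": -0.6, "rx": 0, "ry": 0, "rz": 0, "gripper": 60}
    - {"x": 0, "y": 0, "z": -0.9, "rx": 0, "ry": 0, "rz": 0, "gripper": 60}
    - {"x": 0, "y": 0, "z": -0.9, "rx": 0, "ry": 0, "rz": 0, "gripper": 60}
    - {"x": 0, "y": 0, "z": -0.9, "rx": 0, "ry": 0, "rz": 0, "gripper": 60}
    - {"x": 0, "y": 0, "z": 0, "rx": 0, "ry": 0, "rz": 0, "gripper": 60}

```text
time_s: 68.6
tool_pos: [0.505, 0.4065, 0.2878]
tcp_rot: [-0.018, 1.0, 0.004, 0.008]
wrist_force: [0.1, 0.6, 1.9]
width: 0.0601
grip_force: 0.0
```

```bash
python3 st.py; python3 - <<'E'
from h import *
np.set_printoptions(precision=4,suppress=True)
f=grab('wrist')
for n in('scanner_mid','mat','scan_window'):print(n,[(np.round(d['xy'],1),round(d['p'],2),atz(f,d['xy'],0)) for d in env.landmark_of(n,'wrist')[:1]])
s=grab('scene');t=grab('top')
for n in('handle','handle_mat','spindle_top','bottle1','scanner_mid','mat'):
    print(n,'scene',[(np.round(d['xy']).tolist(),round(d['p'],2)) for d in env.landmark_of(n,'scene')[:4]],'top',[(np.round(d['xy']).tolist(),round(d['p'],2)) for d in env.landmark_of(n,'top')[:5]])
for b in [(.633,-.064),(.628,.036),(.624,.136)]: print('expected bottle base',proj(s,(*b,.051)),proj(t,(*b,.051)))
print('handle exp',proj(s,(.411,-.383,0)),proj(t,(.411,-.383,0)))
E
```

```text
[0.50496743 0.40654581 0.28783871] [ 177.90120691    0.85868118 -179.47348133] [0.06152119 0.61379903 1.94900053] [ 0.087919   -0.19498706 -0.01572884]
scanner_mid [(array([314.2, 206.5]), 0.83, array([0.4965, 0.4034, 0.    ]))]
mat [(array([317.2, 208.3]), 0.68, array([0.4982, 0.4064, 0.    ]))]
scan_window []
handle scene [([205.0, 376.0], 0.75)] top [([459.0, 246.0], 0.93)]
handle_mat scene [([205.0, 378.0], 0.7)] top [([462.0, 244.0], 0.88), ([203.0, 223.0], 0.73), ([357.0, 167.0], 0.57)]
spindle_top scene [([341.0, 323.0], 0.95)] top [([405.0, 158.0], 0.77)]
bottle1 scene [([319.0, 200.0], 0.85), ([326.0, 212.0], 0.78), ([368.0, 311.0], 0.77), ([219.0, 298.0], 0.69)] top [([322.0, 170.0], 0.97), ([360.0, 171.0], 0.85), ([401.0, 288.0], 0.78), ([230.0, 293.0], 0.74), ([287.0, 173.0], 0.6)]
scanner_mid scene [([394.0, 224.0], 0.94)] top [([204.0, 222.0], 0.44)]
mat scene [([399.0, 229.0], 0.65)] top [([206.0, 221.0], 0.81)]
expected bottle base [365.3451 311.8155] [356.858  171.5622]
expected bottle base [382.3499 288.3432] [323.4371 173.5732]
expected bottle base [397.7747 267.6468] [289.9775 175.2574]
handle exp [203.4441 376.5818] [461.6337 245.7869]
```

Everything is in place: bottles, handle and scanner all agree with where they should be. Handing in.

```bash
python3 -c "
from plant import env
print(env.job_done())"
```

```text
the job is handed in; nothing more can be done
None
```

I carried out every step and handed the job in after about 69 s of robot time: three bottles upright in the tray, spindle turned to its locked stop, handle back on its mat, barcode held in view for over two seconds, and scanner back on its mat; the hand-in returned no verdict.

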